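# Count spacer rings through the gate of a counting box

## Task

Count out the three steel spacer rings on the deck of the wooden counting box: with the fingertips, gently sweep them along the deck, one at a time, through the narrow gate so that each drops into the slot behind it. Do not pinch or lift the rings; leave the two hexagon nuts lying where they are on the deck and do not disturb the things around the box.

Things in the scene. Friction and masses are not known exactly. Their poses are not given: they have to be found in the camera images.
- box: wooden counting box, fixed. Origin on the table under its centre line; z up, x along the deck towards gate and drop slot, y across. Flat deck 60 mm above the table, x -215 to 71 mm, y -120 to 120 mm, inside a 6 mm thick rim that stands 16 mm above the deck. Drop slot: x 71 to 127 mm, y -50 to 50 mm
- gate (a point): middle of the gate at deck height: a 42 mm wide gap at y = 0 in a 6 mm thick wall (box x 65 to 71 mm) that crosses the deck's end, as high as the rim. Two 5 mm thick vanes of that height lead into it at 45 degrees, from box (36, +-52) to (65, +-23) mm. Axes as the box's
- slot (a point): middle of the floor of the open drop slot right behind the gate; floor 6 mm above the table, 54 mm below the deck; its other three sides are walled to the rim's height. A ring tips in once its centre is past the slot's edge at box x = 71 mm
- ring_a_mid (a point): one of three alike plain steel spacer rings, outside 32 mm, hole 15 mm, 10 mm thick, about 50 g, loose and flat on the deck; this point is its centre, half-way up (5 mm above the deck)
- ring_b_mid (a point): one of three alike plain steel spacer rings, outside 32 mm, hole 15 mm, 10 mm thick, about 50 g, loose and flat on the deck; this point is its centre, half-way up (5 mm above the deck)
- ring_c_mid (a point): one of three alike plain steel spacer rings, outside 32 mm, hole 15 mm, 10 mm thick, about 50 g, loose and flat on the deck; this point is its centre, half-way up (5 mm above the deck)
- nut_a_mid (a point): one of two alike steel hexagon nuts, 30 mm across flats, 35 mm across corners, 16 mm high, loose on the deck among the rings; this point is its centre, half-way up. To be left alone
- nut_b_mid (a point): one of two alike steel hexagon nuts, 30 mm across flats, 35 mm across corners, 16 mm high, loose on the deck among the rings; this point is its centre, half-way up. To be left alone
- breaker_a: white miniature circuit breaker standing on the table left of the box, 80 x 18 mm, 78 mm high; origin under its centre. Bystander, loose, to be left alone
- breaker_b: second white circuit breaker, same size, left of the box. Bystander, loose, to be left alone
- amber_bottle: amber bottle, 60 mm wide, 150 mm high, right of the box; origin under its centre. Bystander, loose, to be left alone
- small_jar: small amber jar, 40 mm wide, 60 mm high, right of the box; origin under its centre. Bystander, loose, to be left alone
- screwdriver: screwdriver lying on the table left of the box. Bystander, loose, to be left alone
- ring_a: the same ring as ring_a_mid; this origin is the centre of its underside
- ring_b: the same ring as ring_b_mid; this origin is the centre of its underside
- ring_c: the same ring as ring_c_mid; this origin is the centre of its underside

How it is judged (in metres and radians):
On the way, in this order (a step that is already met when the one before it is completed fails the run):
1. a first ring lies in the slot (((x of ring_a_mid in the frame of box between 0.071 and 0.127 m and y of ring_a_mid in the frame of box between -0.05 and 0.05 m and z of ring_a_mid in the frame of box below 0.05 m) or (x of ring_b_mid in the frame of box between 0.071 and 0.127 m and y of ring_b_mid in the frame of box between -0.05 and 0.05 m and z of ring_b_mid in the frame of box below 0.05 m) or (x of ring_c_mid in the frame of box between 0.071 and 0.127 m and y of ring_c_mid in the frame of box between -0.05 and 0.05 m and z of ring_c_mid in the frame of box below 0.05 m))), for 0.2 s.
2. a second ring lies in the slot ((((x of ring_a_mid in the frame of box between 0.071 and 0.127 m and y of ring_a_mid in the frame of box between -0.05 and 0.05 m and z of ring_a_mid in the frame of box below 0.05 m) and (x of ring_b_mid in the frame of box between 0.071 and 0.127 m and y of ring_b_mid in the frame of box between -0.05 and 0.05 m and z of ring_b_mid in the frame of box below 0.05 m)) or ((x of ring_a_mid in the frame of box between 0.071 and 0.127 m and y of ring_a_mid in the frame of box between -0.05 and 0.05 m and z of ring_a_mid in the frame of box below 0.05 m) and (x of ring_c_mid in the frame of box between 0.071 and 0.127 m and y of ring_c_mid in the frame of box between -0.05 and 0.05 m and z of ring_c_mid in the frame of box below 0.05 m)) or ((x of ring_b_mid in the frame of box between 0.071 and 0.127 m and y of ring_b_mid in the frame of box between -0.05 and 0.05 m and z of ring_b_mid in the frame of box below 0.05 m) and (x of ring_c_mid in the frame of box between 0.071 and 0.127 m and y of ring_c_mid in the frame of box between -0.05 and 0.05 m and z of ring_c_mid in the frame of box below 0.05 m)))), for 0.2 s.
3. the third ring lies in the slot (x of ring_a_mid in the frame of box between 0.071 and 0.127 m and y of ring_a_mid in the frame of box between -0.05 and 0.05 m and z of each of ring_a_mid, ring_b_mid, ring_c_mid in the frame of box below 0.05 m and x of ring_b_mid in the frame of box between 0.071 and 0.127 m and y of ring_b_mid in the frame of box between -0.05 and 0.05 m and x of ring_c_mid in the frame of box between 0.071 and 0.127 m and y of ring_c_mid in the frame of box between -0.05 and 0.05 m), for 0.2 s.
At the end, for the whole second after the job is handed in: all three rings lie at rest inside the drop slot, their centres at least 10 mm below the deck; both hexagon nuts are still on the deck within 20 mm of where they lay (all of step 3 and linear speed of each of ring_a, ring_b, ring_c below 0.02 m/s and distance of each of nut_a_mid, nut_b_mid from where it was at the start of the episode below 0.02 m and z of each of nut_a_mid, nut_b_mid in the frame of box above 0.06 m); the robot touches nothing.
It fails at once if a ring is lifted (its centre more than 14 mm above where it lay) (height (world z) of any of ring_a_mid, ring_b_mid, ring_c_mid above 0.079 m).
It fails at once if a ring is pinched or rammed (more than 25 N between it and the fingers) (contact force between the fingers and ring_a above 25 N or contact force between the fingers and ring_b above 25 N or contact force between the fingers and ring_c above 25 N).
It fails at once if a hexagon nut is moved by more than 20 mm (distance of any of nut_a_mid, nut_b_mid from where it was at the start of the episode above 0.02 m).
It fails at once if a breaker, bottle, jar or screwdriver beside the box is moved by more than 20 mm (distance of any of breaker_a, breaker_b, amber_bottle, small_jar, screwdriver from where it was at the start of the episode above 0.02 m).
It also fails if it takes over 66 s, if anything falls off the work surface, if the arm or the gripper's body presses on something with over 40 N, if the wrist force passes 120 N, or if a joint passes its speed limit or range.

## Robot

A 6-joint arm with a two-finger parallel gripper is mounted at the origin on the work surface. World frame = base frame: x ahead of the robot, y to its left, z up, the work surface at z = 0. Lengths are in mm, angles in rad, forces in N, time in s.
With the tool pointing down it reaches from about 350 to 775 mm from the base axis. Payload 7.3 kg.
Tool frame: the origin (TCP) lies at the very end of the fingers, on their centre line; the grasp point (between the pads) lies 19 mm behind it (bot.grasp_offset is the distance from the TCP to the grasp point, in mm); z points along the fingers, y is the direction in which the jaws open and shut (so a half turn about z gives the same grasp; the last joint's range is limited). The gripper opens to 92 mm and grips with 3 to 60 N. Pads are 19 mm wide; open, the fingers measure 130 mm over their backs; the gripper's body (75 mm by 190 mm) begins 47 mm behind the grasp point.
Start: joints at [-1.256, 0.342, 1.524, -0, 1.275, -0.146], TCP at [233.473, -470.25, 226.741] pointing down, gripper open.
Joint ranges: [-2.53, 2.53], [-0.77, 2.02], [0.04, 2.7], [-1, 4.14], [0.28, 2.66], [-3.11, 3.11]. Speed limits (rad/s): [2.57, 2.57, 3.14, 3.14, 3.14, 3.14].

## Interface

Orientations are given as [roll, pitch, yaw] about the fixed x, y, z axes, in that order (R = Rz(yaw) Ry(pitch) Rx(roll)).
In Python, from plant import bot gives the robot as it stands.
- The arm moves only by the tool servo_tool, never from a script. Its arguments are lists of equal length, an entry for each row: "angular": the turn, a rotation vector about the world's x, y, z in degrees, a list of three; "slide": the shift along the world's x, y, z in mm, a list of three; "grip": the opening, from -1 (shut) to 1 (fully open), so that 0 is half open. In form: {"angular": [[ax, ay, az], ...], "slide": [[dx, dy, dz], ...], "grip": [grip, ...]}. A call has 1 to 10 rows; each row is the pose to reach, as a shift and turn from the pose commanded when the call began; what a row does not reach only later rows make up. A row lasts 1/12 s, in which the tool goes at most 41.7 mm and 7.16 degrees, less where a joint would pass 70% of its speed; a pose out of reach is approached as far as the arm can. A call with a gripper value outside its range is refused whole. The fingers move at their own pace and stop on an object; the grip force is fixed at half the most. Time passes only in rows, so rows that repeat a pose let the fingers close. It gives the time, the measured TCP pose, the force and the opening at its end, in the units of the state.
- bot.get_obs(): the state, without advancing time (a new reading comes with each control period).
- bot.capture(name): name is "scene" or "side" or "wrist"; returns a dict with "img" (384x512x3 uint8, blue, green, red), "range_z" (384x512 float32, mm along the optical axis (not along the pixel's ray), 0 where there is no reading), "fov_y" (degrees; the focal length in pixels is half the picture's height over the tangent of half this angle, whatever the lens; pixels are square), "cx", "cy" (the principal point, pixels), "R" (3x3) and "t" (3): a world point X has camera coordinates R X + t; the wrist camera has in their place "T_tool_cam" (4x4, takes a point from camera to tool coordinates, whose origin is the TCP and whose axes are the flange's). Camera axes: x right, y down, z forward; pixel columns grow to the right and rows downward; lengths in mm; the calibration is good to about 2 mm. A picture is of the moment at which its call begins: read the wrist's pose just before it.
- bot.close_job(): hands the job in, once; it reports no verdict.
The state is a dict: "time": time; "joint_positions": joint angles; "dq": joint speeds; "tau": joint torques, N m; "tool_pos": TCP position; "tcp_rot": TCP orientation; "contact_force": force on the tool from outside, world axes, zero at the start; "moment": the same for the moment, N m; "grip_width": finger opening in mm.
Only numpy, scipy, OpenCV 4.12 (cv2) and the standard library are available. Lean on these libraries where they do the work, as an engineer would, in place of code of your own. Each camera call takes 0.05 s, during which the arm holds its last target.

## Working session

There is one attempt and no reset: what is moved stays moved. The work goes in short steps, Python scripts to look and compute and a tool call to move; the robot and the scene stay as the last step left them, time stands still between calls to the robot, and variables do not carry over. Pictures are saved under pics/ and viewed, and the job is handed in when it is done.

Besides the shell and the picture viewer there is one more tool, called after "Call:" in YAML: its name, and indented under it one key for each argument. servo_tool: Moves the arm, as the interface text tells. Its arguments: {"type":"object","properties":{"angular":{"type":"array","items":{"type":"array","items":{"type":"number"}}},"slide":{"type":"array","items":{"type":"array","items":{"type":"number"}}},"grip":{"type":"array","items":{"type":"number"}}},"required":["angular","slide","grip"]}

```bash
ls; mkdir -p pics; python3 - <<'E'
from plant import bot
import cv2
print(bot.get_obs())
for n in ["scene","side","wrist"]:
    c=bot.capture(n); cv2.imwrite(f"pics/{n}0.png",c["img"])
    print(n,{k:v for k,v in c.items() if k not in("img","range_z")}, (c["range_z"]>0).mean())
E
```

```text
pics
{'time': 0.0, 'joint_positions': array([-1.25600337e+00,  3.42696490e-01,  1.52503546e+00,  1.25288613e-05,
        1.27537491e+00, -1.45994857e-01]), 'dq': array([-0.00022006,  0.00171469, -0.00152823, -0.00063711,  0.00088323,
       -0.00068253]), 'tau': array([ 1.56500249e-03, -4.31242347e+01, -2.44214505e+01,  7.17912731e-02,
        5.60877775e-02, -1.41909672e-04]), 'tool_pos': array([ 233.34133442, -469.83861018,  226.05213563]), 'tcp_rot': array([-3.14009630e+00, -2.32134305e-04,  4.60783983e-01]), 'contact_force': array([-0.43449858, -0.57091364, -0.41545363]), 'moment': array([ 0.02863023,  0.03116413, -0.02612399]), 'grip_width': 92.02093273831721}
scene {'fov_y': 52.47469445799529, 'cx': 255.32710619730796, 'cy': 189.78085343658375, 'R': array([[-0.19213591,  0.98136713,  0.00153125],
       [ 0.7456707 ,  0.14700439, -0.64989608],
       [-0.63801175, -0.12372657, -0.76002154]]), 't': array([  80.10121739, -376.34978129, 1500.98935624])} 0.9960378011067709
side {'fov_y': 53.16972192563297, 'cx': 261.11448507661794, 'cy': 193.98362141559346, 'R': array([[-0.90872842, -0.41738055,  0.00247764],
       [-0.31490791,  0.68170296, -0.66038934],
       [ 0.27394465, -0.60089479, -0.75091929]]), 't': array([516.49237967, 220.7811964 , 956.76478844])} 0.9958038330078125
wrist {'fov_y': 70.63394611119767, 'cx': 256.2294614421541, 'cy': 189.31374628605985, 'T_tool_cam': array([[-7.48088154e-04, -9.56188559e-01, -2.92750543e-01,
         8.00800236e+01],
       [ 9.99999668e-01, -8.10339075e-04,  9.13714687e-05,
         2.60983377e-03],
       [-3.24595557e-04, -2.92750378e-01,  9.56188847e-01,
        -1.57372381e+02],
       [ 0.00000000e+00,  0.00000000e+00,  0.00000000e+00,
         1.00000000e+00]])} 0.9960886637369791
```

View pics/scene0.png

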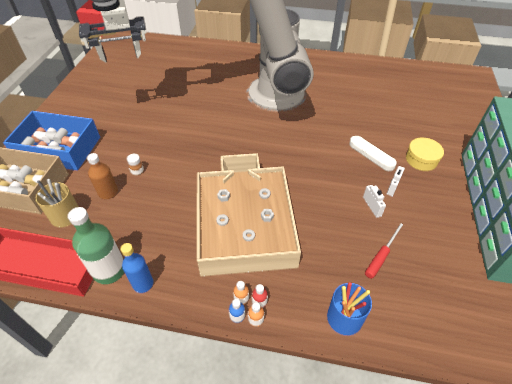

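View pics/side0.png

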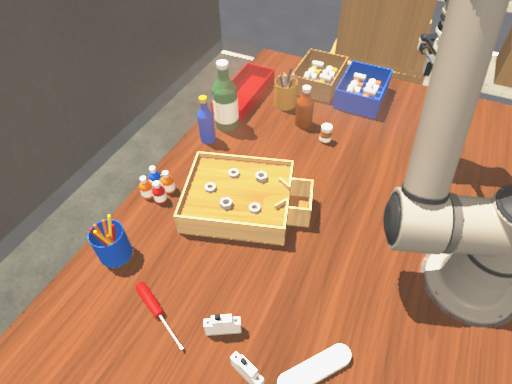

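View pics/wrist0.png

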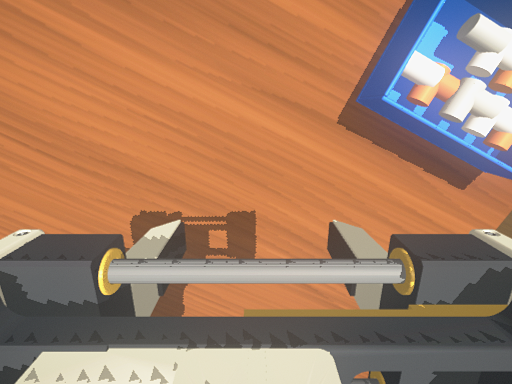

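```bash
cat > h.py <<'E'
import numpy as np, cv2
from plant import bot
def K(c):
    h,w=c["img"].shape[:2]; f=h/2/np.tan(np.radians(c["fov_y"])/2)
    return f,c["cx"],c["cy"]
def RT(c,obs=None):
    """world->cam"""
    if "R" in c: return np.array(c["R"]),np.array(c["t"])
    from scipy.spatial.transform import Rotation as Ro
    Rt=Ro.from_euler("xyz",obs["tcp_rot"]).as_matrix(); T=np.array(c["T_tool_cam"])
    Rwc=Rt@T[:3,:3]; twc=Rt@T[:3,3]+obs["tool_pos"]
    return Rwc.T,-Rwc.T@twc
def cloud(c,obs=None):
    f,cx,cy=K(c);R,t=RT(c,obs);Z=c["range_z"].astype(float)
    v,u=np.mgrid[:Z.shape[0],:Z.shape[1]]
    P=np.stack([(u-cx)/f*Z,(v-cy)/f*Z,Z],-1)
    return (P-t)@R
def ray(c,uv,z,obs=None):
    f,cx,cy=K(c);R,t=RT(c,obs);uv=np.atleast_2d(np.asarray(uv,float))
    d=np.c_[(uv[:,0]-cx)/f,(uv[:,1]-cy)/f,np.ones(len(uv))]@R; C=-R.T@t
    return C+d*((z-C[2])/d[:,2])[:,None]
def proj(c,X,obs=None):
    f,cx,cy=K(c);R,t=RT(c,obs);p=np.atleast_2d(X)@R.T+t
    return np.c_[p[:,0]/p[:,2]*f+cx,p[:,1]/p[:,2]*f+cy]
E
python3 - <<'E'
from h import *
for n in ["scene","side"]:
    c=bot.capture(n); P=cloud(c); z=P[...,2]
    m=((z>50)&(z<85)).astype(np.uint8); m[P[...,0]<300]=0
    k,l,s,ce=cv2.connectedComponentsWithStats(m)
    i=1+np.argmax(s[1:,4]); Q=P[l==i]
    print(n,s[i],np.percentile(Q,[0,1,50,99,100],axis=0).round(1))
    d=Q[(Q[:,2]>56)&(Q[:,2]<64)]; print("deck z",np.median(Q[(Q[:,2]<64),2]))
    r=Q[(Q[:,2]>72)&(Q[:,2]<80)]; print("rim z",np.median(r[:,2]))
    for q in (Q,r): print(cv2.minAreaRect(q[:,:2].astype(np.float32)))
    x,y,w,h,_=s[i]; im=c["img"][y-10:y+h+10,x-10:x+w+10]; print("crop",x-10,y-10)
    cv2.imwrite(f"pics/{n}_crop.png",cv2.resize(im,None,fx=5,fy=5,interpolation=cv2.INTER_CUBIC)[:600,:800])
E
```

```text
scene [ 197  153  104  113 9220] [[ 421.2 -148.    50. ]
 [ 436.1 -129.8   52.8]
 [ 649.6   12.1   61.5]
 [ 802.5  160.4   78.8]
 [ 811.8  175.4   81.8]]
deck z 60.79077910319418
rim z 76.18707244285467
((605.9161987304688, 4.426849365234375), (359.036376953125, 252.14498901367188), 16.61982536315918)
((605.9367065429688, 4.419189453125), (359.06658935546875, 252.0814208984375), 16.663257598876953)
crop 187 143
side [ 174  151  140   84 8254] [[ 420.7 -148.4   50. ]
 [ 437.1 -134.    52.1]
 [ 624.4   19.7   63.2]
 [ 792.   165.7   80.4]
 [ 809.2  174.8   82.6]]
deck z 62.08644300338554
rim z 77.14922914714084
((605.8356323242188, 3.735595703125), (354.32464599609375, 256.4666748046875), 16.452177047729492)
((605.8356323242188, 3.735595703125), (354.32464599609375, 256.4666748046875), 16.452177047729492)
crop 164 141
```

View pics/scene_crop.png

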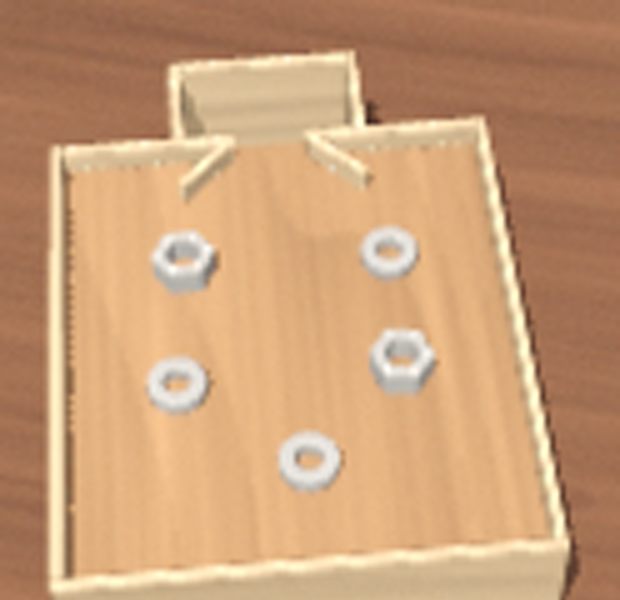

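View pics/side_crop.png

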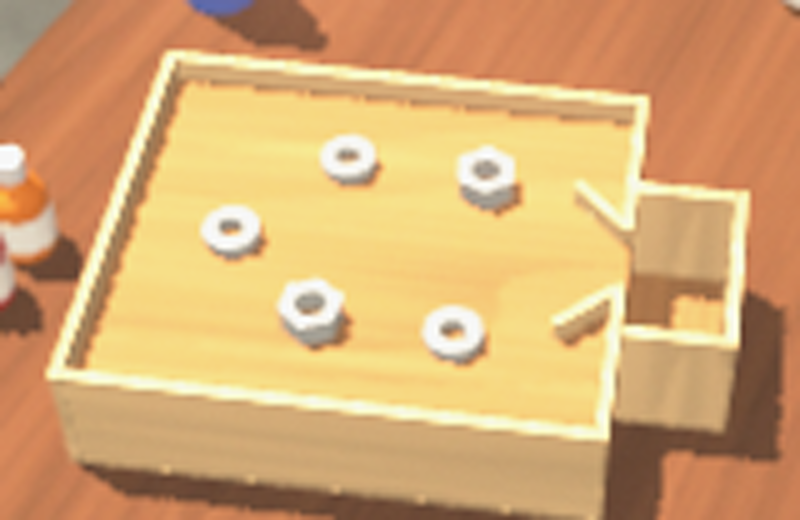

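```bash
cat >> h.py <<'E'
yaw=np.radians(16.5+180); BO=np.array([563.7,-8.5,0.])
BX=np.array([np.cos(yaw),np.sin(yaw),0]);BY=np.array([-np.sin(yaw),np.cos(yaw),0]);BR=np.stack([BX,BY,[0,0,1]])
def tobox(X): return (np.atleast_2d(X)-BO)@BR.T
def frombox(X): return np.atleast_2d(X)@BR+BO
E
python3 - <<'E'
from h import *
for n in ["scene","side"]:
    c=bot.capture(n); im=c["img"]; hsv=cv2.cvtColor(im,cv2.COLOR_BGR2HSV)
    # deck polygon mask
    poly=proj(c,frombox([[-213,-118,60],[60,-118,60],[60,118,60],[-213,118,60]])).astype(np.int32)
    pm=np.zeros(im.shape[:2],np.uint8); cv2.fillPoly(pm,[poly],1)
    m=((hsv[...,1]<75)&(pm>0)).astype(np.uint8)
    k,l,s,ce=cv2.connectedComponentsWithStats(m)
    for i in range(1,k):
        if s[i,4]<8: continue
        x,y,w,h,a=s[i]; 
        P=cloud(c)[l==i]
        print(n,s[i],ce[i].round(1),"box@z68",tobox(ray(c,[ce[i]],68))[0].round(1),"topz",np.percentile(P[:,2],90).round(1))
    vis=cv2.resize(im,None,fx=6,fy=6,interpolation=cv2.INTER_CUBIC)
    for q in [[-215,-120,76],[-215,120,76],[71,120,76],[71,-120,76],[71,50,76],[127,50,76],[127,-50,76],[71,-50,76],[36,52,76],[36,-52,76],[65,23,76],[65,-23,76]]:
        p=proj(c,frombox([q]))[0]; cv2.circle(vis,tuple(((p+.5)*6).astype(int)),4,(255,0,255),-1)
    x0,y0=poly.min(0)-22; cv2.imwrite(f"pics/{n}_v.png",vis[y0*6:y0*6+600+150,x0*6:x0*6+800] if 0 else cv2.resize(vis[y0*6:y0*6+800,x0*6:x0*6+1000],None,fx=.75,fy=.75))
E
```

```text
scene [254 174   6   4  12] [256.8 175.3] box@z68 [ 49.  -45.6  68. ] topz 77.9
scene [223 176   6   4  10] [225.5 177.3] box@z68 [49.7 44.8 68. ] topz 78.8
scene [217 189  13  13 130] [223.2 194.8] box@z68 [-15.2  54.2  68. ] topz 77.8
scene [259 188  12  11 100] [264.3 193. ] box@z68 [-19.3 -59.9  68. ] topz 72.8
scene [261 209  13  13 139] [266.9 214.8] box@z68 [-95.1 -58.5  68. ] topz 77.9
scene [216 214  13  12 112] [221.9 219.4] box@z68 [-99.1  61.   68. ] topz 72.3
scene [242 229  13  12 114] [248.3 234.6] box@z68 [-153.3   -4.1   68. ] topz 71.8
scene [200 251  97  10 192] [246.2 255.6] box@z68 [-213.9    6.2   68. ] topz 78.6
side [228 168  11  10  89] [233.1 172.3] box@z68 [-98.9  60.2  68. ] topz 74.0
side [255 170  12  13 120] [260.7 175.8] box@z68 [-17.6  57.9  68. ] topz 79.3
side [279 177   9   8  19] [283.1 180.4] box@z68 [48.1 49.  68. ] topz 79.9
side [204 182  12  10  98] [209.8 186.5] box@z68 [-153.    -4.2   68. ] topz 73.6
side [219 197  14  13 133] [225.8 202.6] box@z68 [-96.6 -55.4  68. ] topz 79.4
side [275 199  10   7  22] [279.4 202. ] box@z68 [ 46.7 -32.6  68. ] topz 79.5
side [248 202  13  12 104] [254.3 207. ] box@z68 [-18.  -59.7  68. ] topz 73.8
side [177 215 104  14 245] [228.9 221.2] box@z68 [ -75.9 -116.2   68. ] topz 79.8
```

View pics/scene_v.png

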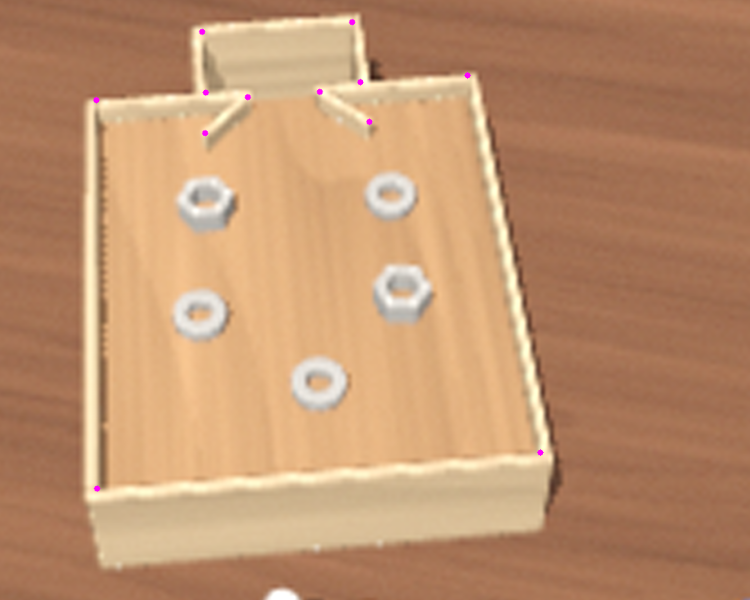

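View pics/side_v.png

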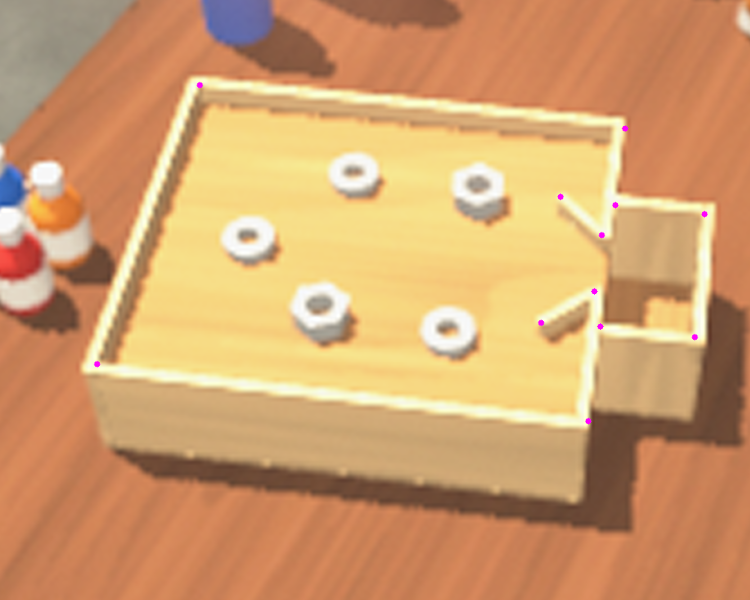

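```bash
python3 - <<'E'
from h import *
c=bot.capture("scene"); P=cloud(c); z=P[...,2]
m=((z>100)&(z<400)&(P[...,0]>150)).astype(np.uint8)
k,l,s,ce=cv2.connectedComponentsWithStats(m)
for i in range(1,k):
    if s[i,4]>30:
        Q=P[l==i]; print(s[i],Q.mean(0).round(),Q.max(0).round(),Q.min(0).round())
np.set_printoptions(suppress=True)
for n,q in dict(R1start=(-18.6,-93),R1end=(-18.6,-22),R1b=(-52,0),gate=(47,0),R2s=(-99,94),R2e=(-99,22),R3s=(-186,-4)).items():
    p=frombox([*q,64])[0]; print(n,q,p.round(1),np.hypot(*p[:2]).round())
print(BX,BY)
E
```

```text
[  79    0   67   62 1835] [ 249. -460.  332.] [ 312. -370.  400.] [ 164. -567.  227.]
[ 256   13   58   82 2767] [230.  52. 284.] [254. 137. 400.] [150. -37. 159.]
[ 475   96   37  164 3771] [422. 650. 168.] [683. 696. 235.] [218. 634. 100.]
[ 87 153  21  24 296] [ 603. -411.  125.] [ 624. -390.  154.] [ 576. -436.  100.]
[ 47 179   6  10  35] [ 681. -509.  114.] [ 687. -504.  128.] [ 674. -515.  101.]
[ 37 180  10  12  46] [ 698. -520.  121.] [ 702. -514.  139.] [ 692. -526.  103.]
[ 55 182   5  11  41] [ 693. -478.  119.] [ 699. -470.  139.] [ 674. -490.  101.]
[ 38 192  11   9  37] [ 721. -508.  109.] [ 730. -493.  116.] [ 712. -522.  101.]
[  68  207   48   58 1741] [ 854. -286.  170.] [ 883. -257.  244.] [ 802. -339.  100.]
[121 243  24  31 499] [ 867. -194.  132.] [ 887. -175.  174.] [ 838. -223.  100.]
[347 282   5  11  38] [832. 288. 115.] [837. 293. 129.] [826. 285. 101.]
[342 286   5  13  49] [849. 277. 122.] [853. 286. 140.] [843. 271. 100.]
[359 290  11  10  49] [846. 320. 122.] [849. 327. 139.] [842. 313. 100.]
R1start (-18.6, -93) [555.1  86.   64. ] 562.0
R1end (-18.6, -22) [575.3  17.9  64. ] 576.0
R1b (-52, 0) [613.6   6.3  64. ] 614.0
gate (47, 0) [518.6 -21.8  64. ] 519.0
R2s (-99, 94) [685.3 -70.5  64. ] 689.0
R2e (-99, 22) [664.9  -1.5  64. ] 665.0
R3s (-186, -4) [740.9  48.2  64. ] 742.0
[-0.95881973 -0.28401534  0.        ] [ 0.28401534 -0.95881973  0.        ]
```

Call:
servo_tool:
  angular:
    - [0, 0, 7]
    - [0, 0, 14]
    - [0, 0, 21]
    - [0, 0, 28]
    - [0, 0, 35]
    - [0, 0, 42]
    - [0, 0, 49]
    - [0, 0, 56]
    - [0, 0, 63]
    - [0, 0, 70]
  slide:
    - [20, 34, 0]
    - [40, 69, 0]
    - [60, 104, 0]
    - [80, 138, 0]
    - [100, 173, 0]
    - [120, 208, 0]
    - [140, 242, 0]
    - [160, 277, 0]
    - [180, 311, 0]
    - [200, 346, 0]
  grip: [-0.56, -0.56, -0.56, -0.56, -0.56, -0.56, -0.56, -0.56, -0.56, -0.56]

```text
time: 1.23
tool_pos: [434.1, -122.5, 227.0]
tcp_rot: [3.141, 0.001, 1.688]
contact_force: [1.2, -1.6, 0.5]
grip_width: 29.6
```

Call:
servo_tool:
  angular:
    - [0, 0, 5]
    - [0, 0, 10.1]
    - [0, 0, 10.1]
    - [0, 0, 10.1]
    - [0, 0, 10.1]
    - [0, 0, 10.1]
    - [0, 0, 10.1]
    - [0, 0, 10.1]
    - [0, 0, 10.1]
    - [0, 0, 10.1]
  slide:
    - [20, 35, -10]
    - [40, 70, -20]
    - [60, 105, -30]
    - [80, 140, -40]
    - [100, 175, -55]
    - [115, 200, -70]
    - [121.5, 210.3, -85]
    - [121.5, 210.3, -100]
    - [121.5, 210.3, -110]
    - [121.5, 210.3, -110]
  grip: [-0.56, -0.56, -0.56, -0.56, -0.56, -0.56, -0.56, -0.56, -0.56, -0.56]

```text
time: 2.07
tool_pos: [553.5, 86.1, 114.5]
tcp_rot: [-3.137, -0.001, 1.859]
contact_force: [-0.3, 0.3, -0.7]
grip_width: 19.9
```

```bash
python3 - <<'E'
from h import *
o=bot.get_obs();print(o["tool_pos"],o["tcp_rot"])
c=bot.capture("side"); cv2.imwrite("pics/s1.png",cv2.resize(c["img"][100:250,140:340],None,fx=4,fy=4,interpolation=cv2.INTER_CUBIC))
c=bot.capture("wrist"); cv2.imwrite("pics/w1.png",c["img"])
E
```

```text
[553.50379596  86.06932638 114.45226402] [-3.13728116e+00 -1.05711759e-03  1.85921196e+00]
```

View pics/s1.png

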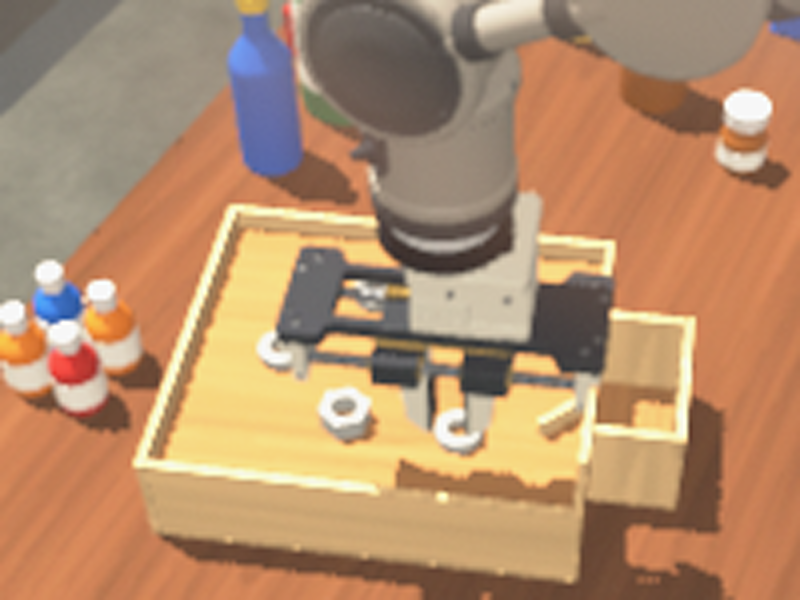

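View pics/w1.png

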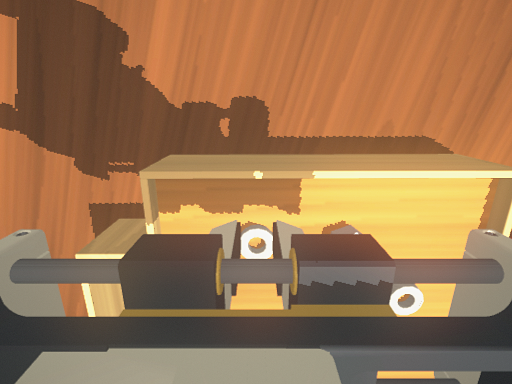

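```bash
python3 - <<'E'
from h import *
o=bot.get_obs();c=bot.capture("wrist")
for uv in [(257,243),(407,300)]: print(tobox(ray(c,uv,70,o)).round(1))
print(tobox(o["tool_pos"]), np.degrees(o["tcp_rot"]))
P=cloud(c,o); 
for uv in [(235,225),(280,225),(230,250),(285,250),(233,240),(225,235)]: print(uv,tobox(P[uv[1],uv[0]]).round(1))
E
```

```text
[[-19.6 -62.4  70. ]]
[[-154.7   -5.    70. ]]
[[-18.29782916 -92.69504476 116.96158789]] [-1.79987733e+02  1.06559219e-03  1.06464162e+02]
(235, 225) [[  -6.2 -103.6  124.1]]
(280, 225) [[ -33.3 -103.7  124.4]]
(230, 250) [[  -6.  -104.2  155. ]]
(285, 250) [[ -33.4 -103.3  153.5]]
(233, 240) [[  -6.6 -103.9  144. ]]
(225, 235) [[  -1.7 -104.   138.3]]
```

Call:
servo_tool:
  angular:
    - [0, 0, 0]
    - [0, 0, 0]
    - [0, 0, 0]
    - [0, 0, 0]
    - [0, 0, 0]
    - [0, 0, 0]
  slide:
    - [-0.3, 1, -15]
    - [-0.6, 2, -28]
    - [-0.6, 2, -38]
    - [-0.6, 2, -46]
    - [-0.6, 2, -52]
    - [-0.6, 2, -52]
  grip: [-0.56, -0.56, -0.56, -0.56, -0.56, -0.56]

```text
time: 2.72
tool_pos: [554.0, 87.8, 63.9]
tcp_rot: [-3.14, -0.0, 1.858]
contact_force: [0.3, -0.3, -0.5]
grip_width: 20.2
```

```bash
python3 - <<'E'
from h import *
o=bot.get_obs();print(tobox(o["tool_pos"]),o["contact_force"])
c=bot.capture("wrist"); cv2.imwrite("pics/w2.png",c["img"])
c=bot.capture("side"); cv2.imwrite("pics/s2.png",cv2.resize(c["img"][150:250,200:330],None,fx=6,fy=6,interpolation=cv2.INTER_CUBIC))
E
```

```text
[[-17.99452473 -95.07696243  63.92565758]] [ 0.30507472 -0.3117136  -0.48352112]
```

View pics/w2.png

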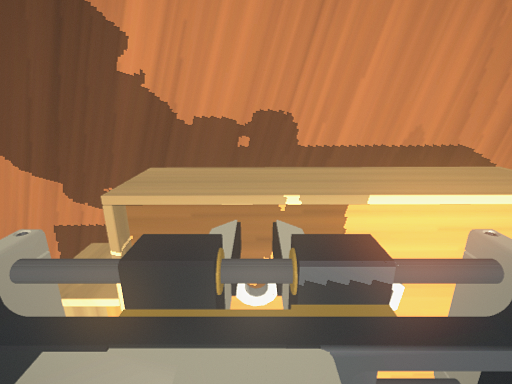

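View pics/s2.png

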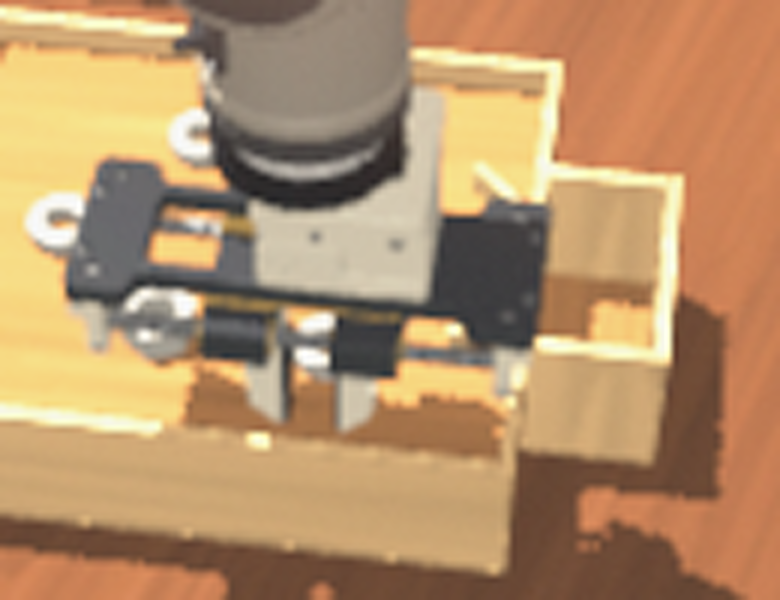

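Call:
servo_tool:
  angular:
    - [0, 0, 0]
    - [0, 0, 0]
    - [0, 0, 0]
    - [0, 0, 0]
    - [0, 0, 0]
    - [0, 0, 0]
    - [0, 0, 0]
    - [0, 0, 0]
    - [0, 0, 0]
    - [0, 0, 0]
  slide:
    - [1.4, -4.8, 0]
    - [3.1, -10.5, 0]
    - [5.4, -18.2, 0]
    - [7.7, -26, 0]
    - [10, -33.6, 0]
    - [12.2, -41.2, 0]
    - [14.5, -49, 0]
    - [16.8, -56.6, 0]
    - [18.9, -63.8, 0]
    - [20.3, -68.5, 0]
  grip: [-0.56, -0.56, -0.56, -0.56, -0.56, -0.56, -0.56, -0.56, -0.56, -0.56]

```text
time: 3.65
tool_pos: [575.0, 18.5, 64.8]
tcp_rot: [3.141, 0.0, 1.858]
contact_force: [-0.1, 1.5, 1.8]
grip_width: 20.4
```

Call:
servo_tool:
  angular:
    - [0, 0, 0]
    - [0, 0, 0]
    - [0, 0, 0]
    - [0, 0, 0]
    - [0, 0, -7]
    - [0, 0, -14]
    - [0, 0, -21]
  slide:
    - [0.4, -1.2, 0]
    - [0.4, -1.2, 0]
    - [-1.5, 5, 1]
    - [-3, 10, 10]
    - [-3, 10, 22]
    - [-3, 10, 36]
    - [-3, 10, 46]
  grip: [-0.56, -0.56, -0.56, -0.56, -0.56, -0.56, -0.56]

```text
time: 4.23
tool_pos: [571.7, 30.6, 112.4]
tcp_rot: [3.14, -0.0, 1.488]
contact_force: [-0.2, 0.8, -0.3]
grip_width: 20.4
```

```bash
cat >> h.py <<'E'
def look(tag):
    o=bot.get_obs();print(o["time"],tobox(o["tool_pos"]).round(1),o["tool_pos"].round(1),np.degrees(o["tcp_rot"]).round(1),o["contact_force"].round(1))
    for n in ["scene","side","wrist"]:
        c=bot.capture(n); im=c["img"]; hsv=cv2.cvtColor(im,cv2.COLOR_BGR2HSV)
        P=cloud(c,o);B=(P-BO)@BR.T
        m=((hsv[...,1]<75)&(B[...,2]>62)&(B[...,2]<84)&(B[...,0]>-205)&(B[...,0]<62)&(abs(B[...,1])<112)).astype(np.uint8)
        k,l,s,ce=cv2.connectedComponentsWithStats(m)
        for i in range(1,k):
            if s[i,4]>(40 if n!="wrist" else 150): print(n,s[i],tobox(ray(c,[ce[i]],68,o))[0].round(1),np.percentile(B[l==i][:,2],90).round(1))
        if n=="wrist": cv2.imwrite(f"pics/{tag}_w.png",im)
        else:
            p=proj(c,frombox([[-44,0,76]]))[0].astype(int); cv2.imwrite(f"pics/{tag}_{n}.png",cv2.resize(im[p[1]-70:p[1]+70,p[0]-85:p[0]+85],None,fx=4,fy=4,interpolation=cv2.INTER_CUBIC))
E
python3 -c "
from h import *
look('a')"
```

```text
4.2333 [[-18.8 -35.2 112.4]] [571.7  30.6 112.4] [179.9  -0.   85.2] [-0.2  0.8 -0.3]
scene [217 189  13  13 116] [-14.3  53.7  68. ] 77.9
scene [237 189  12  12  90] [-20.    0.3  68. ] 72.3
scene [261 209  13  13 122] [-94.4 -58.2  68. ] 78.3
scene [217 214  12  12 101] [-98.4  60.2  68. ] 72.2
scene [243 229  12  12 107] [-152.9   -4.5   68. ] 71.9
side [228 168  12  10  63] [-100.4   57.3   68. ] 73.6
side [204 182  12  11  95] [-152.4   -4.3   68. ] 73.6
side [252 186  11  11  60] [-20.3  -4.3  68. ] 73.6
side [219 197  14  13 128] [-96.6 -55.1  68. ] 79.8
wrist [ 319  126   46   47 1109] [-96.9 -57.5  68. ] 75.3
wrist [409 167  40  39 918] [-151.6   -5.7   68. ] 69.1
wrist [251 226  22  33 475] [-13.   -6.7  68. ] 69.4
wrist [269 285  14  24 212] [-4.6 49.4 68. ] 75.3
```

Call:
servo_tool:
  angular:
    - [0, 0, -7]
    - [0, 0, -14]
    - [0, 0, -21]
    - [0, 0, -28]
    - [0, 0, -35]
    - [0, 0, -42]
    - [0, 0, -49]
    - [0, 0, -56]
    - [0, 0, -63]
    - [0, 0, -69]
  slide:
    - [5, -2.5, 0]
    - [10, -5, 0]
    - [17, -8.5, 0]
    - [24, -12, 0]
    - [32, -16, 0]
    - [39, -20, 0]
    - [44.7, -22.4, 0]
    - [44.7, -22.4, 0]
    - [44.7, -22.4, -4]
    - [44.7, -22.4, -12]
  grip: [-0.56, -0.56, -0.56, -0.56, -0.56, -0.56, -0.56, -0.56, -0.56, -0.56]

```text
time: 5.22
tool_pos: [616.4, 7.5, 98.5]
tcp_rot: [3.141, -0.0, 0.287]
contact_force: [-0.2, -0.8, 0.3]
grip_width: 20.1
```

Call:
servo_tool:
  angular:
    - [0, 0, 0]
    - [0, 0, 0]
    - [0, 0, 0]
    - [0, 0, 0]
  slide:
    - [0, 0, -14]
    - [0, 0, -25]
    - [0, 0, -34]
    - [0, 0, -34]
  grip: [-0.56, -0.56, -0.56, -0.56]

```text
time: 5.55
tool_pos: [614.7, 7.5, 62.0]
tcp_rot: [-3.14, 0.005, 0.29]
contact_force: [-0.7, 0.3, 0.7]
grip_width: 20.5
```

```bash
python3 -c "
from h import *
look('b')"
```

```text
5.55 [[-53.4  -0.9  62. ]] [614.7   7.5  62. ] [-179.9    0.3   16.6] [-0.7  0.3  0.7]
scene [261 209  13  13 122] [-94.3 -58.5  68. ] 78.2
scene [217 214  12  12  95] [-98.9  59.9  68. ] 72.6
scene [243 229  12  12 104] [-153.    -4.6   68. ] 72.2
side [257 172  10  11  87] [-16.2  54.4  68. ] 79.3
side [204 182  12  11  92] [-152.6   -4.1   68. ] 73.8
side [253 186  10  11  75] [-17.4  -0.6  68. ] 73.5
side [219 196  14  13 127] [-96.9 -54.4  68. ] 79.9
wrist [ 218   37   59   65 2344] [-151.9   -5.8   68. ] 67.6
wrist [ 332  144   56   54 1848] [-98.5  58.   68. ] 67.6
wrist [ 121  147   67   59 2210] [-95.2 -60.2  68. ] 73.7
wrist [210 220  27  18 273] [-61.7 -19.8  68. ] 81.1
wrist [276 220  27  17 263] [-61.7  17.8  68. ] 81.3
wrist [235 284  42  24 679] [-13.   -1.1  68. ] 67.8
```

View pics/b_scene.png

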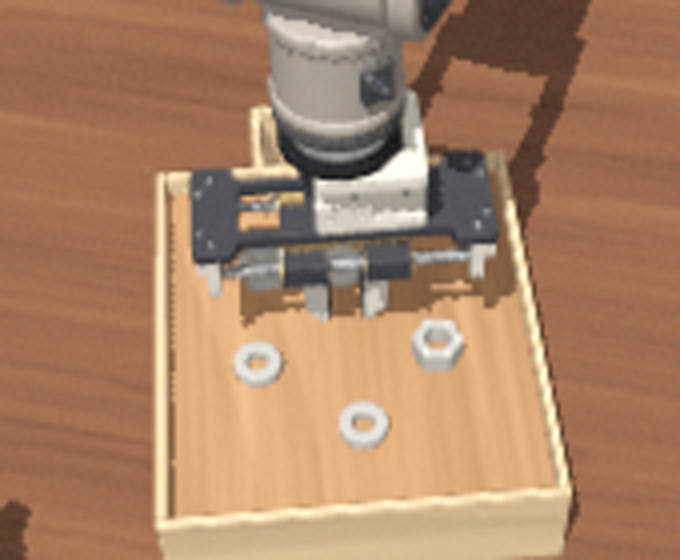

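View pics/b_side.png

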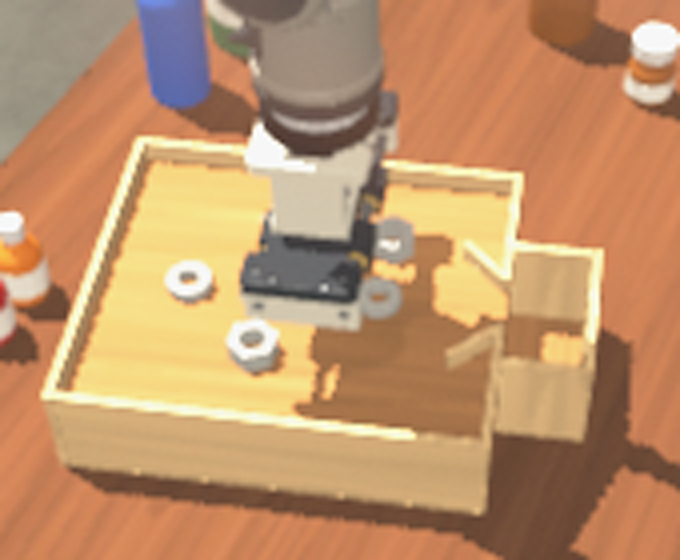

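Call:
servo_tool:
  angular:
    - [0, 0, 0]
    - [0, 0, 0]
    - [0, 0, 0]
    - [0, 0, 0]
    - [0, 0, 0]
    - [0, 0, 0]
    - [0, 0, 0]
    - [0, 0, 0]
    - [0, 0, 0]
    - [0, 0, 0]
  slide:
    - [-4, -1.4, 1]
    - [-10, -3.2, 1]
    - [-18.5, -5.7, 1]
    - [-28, -8.5, 1]
    - [-37.5, -11.3, 1]
    - [-47, -14.2, 1]
    - [-56, -16.8, 1]
    - [-65, -19.5, 1]
    - [-74, -22.2, 1]
    - [-80, -24, 1]
  grip: [-0.56, -0.56, -0.56, -0.56, -0.56, -0.56, -0.56, -0.56, -0.56, -0.56]

```text
time: 6.53
tool_pos: [535.4, -17.2, 66.4]
tcp_rot: [3.141, -0.001, 0.288]
contact_force: [0.4, 0.5, -0.1]
grip_width: 19.9
```

```bash
python3 -c "
from h import *
look('c')"
```

```text
6.5333 [[29.6  0.3 66.4]] [535.4 -17.2  66.4] [180.   -0.   16.5] [ 0.4  0.5 -0.1]
scene [233 172  18  14  86] [40.3  0.7 68. ] 80.4
scene [217 189  13  13 117] [-15.   54.1  68. ] 78.1
scene [261 209  13  13 121] [-94.4 -58.6  68. ] 78.3
scene [216 214  13  12 100] [-99.  60.  68.] 72.2
scene [243 229  12  12 104] [-153.2   -4.6   68. ] 72.2
side [228 168  11  10  83] [-99.   60.4  68. ] 73.5
side [255 170   8  12  56] [-25.   59.4  68. ] 79.1
side [204 182  12  10  91] [-152.6   -4.1   68. ] 73.4
side [219 197  14  13 127] [-96.9 -55.1  68. ] 79.1
wrist [  95    0   82   50 2297] [-90.9 -59.4  68. ] 76.3
wrist [ 342    0   67   43 1821] [-92.   58.8  68. ] 70.3
wrist [ 316  139   67   57 2194] [-16.5  55.   68. ] 76.3
wrist [210 220  27  14 224] [ 22.5 -19.   68. ] 83.0
wrist [276 220  27  15 214] [22.6 19.3 68. ] 83.1
wrist [240 242  34  17 492] [38.8  0.2 68. ] 70.2
```

View pics/c_side.png

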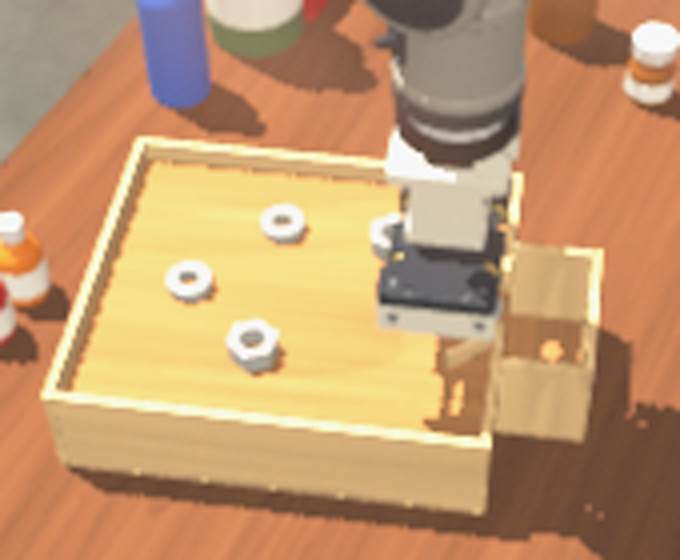

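View pics/c_w.png

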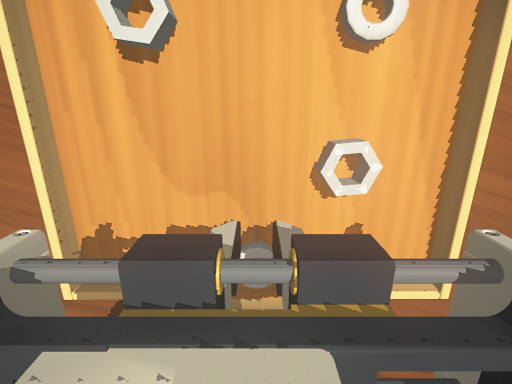

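Call:
servo_tool:
  angular:
    - [0, 0, 0]
    - [0, 0, 0]
    - [0, 0, 0]
    - [0, 0, 0]
    - [0, 0, 0]
    - [0, 0, 0]
    - [0, 0, 0]
    - [0, 0, 0]
  slide:
    - [0, 0, -1]
    - [0, 0, -1.5]
    - [-1, -0.3, -2]
    - [-4, -1.2, -2]
    - [-8, -2.4, -2]
    - [-13, -3.8, -2]
    - [-17.5, -5.2, -2]
    - [-21, -6.2, -2]
  grip: [-1, -1, -1, -1, -1, -1, -1, -1]

```text
time: 7.35
tool_pos: [514.7, -23.2, 63.8]
tcp_rot: [-3.142, 0.0, 0.288]
contact_force: [1.3, -0.3, 0.3]
grip_width: 0.5
```

```bash
python3 -c "
from h import *
look('d')"
```

```text
7.35 [[51.2  0.2 63.8]] [514.7 -23.2  63.8] [-180.     0.    16.5] [ 1.3 -0.3  0.3]
scene [235 175  13   5  41] [47.8 -0.7 68. ] 81.6
scene [217 189  13  13 114] [-14.7  53.3  68. ] 78.4
scene [261 209  13  13 126] [-94.5 -58.7  68. ] 78.6
scene [216 214  13  12 101] [-98.5  60.5  68. ] 72.1
scene [242 229  13  12 104] [-152.8   -4.6   68. ] 72.2
side [228 168  11  10  83] [-98.6  60.8  68. ] 74.3
side [255 170  12  13 114] [-17.1  58.   68. ] 79.5
side [204 182  12  10  90] [-152.3   -4.2   68. ] 73.9
side [219 197  14  13 135] [-97.  -55.4  68. ] 79.5
wrist [ 319   99   72   60 2303] [-17.  56.  68.] 76.3
wrist [227 220  26  16 243] [43.3 -8.7 68. ] 81.5
wrist [260 220  26  17 235] [43.2  8.5 68. ] 81.2
```

View pics/d_side.png

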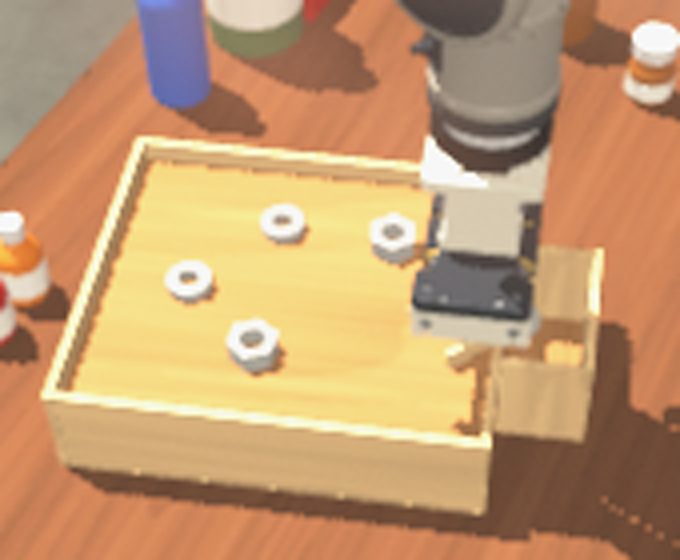

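Call:
servo_tool:
  angular:
    - [0, 0, 0]
    - [0, 0, 0]
    - [0, 0, 0]
    - [0, 0, 0]
    - [0, 0, 0]
    - [0, 0, 0]
    - [0, 0, 0]
    - [0, 0, 0]
    - [0, 0, 0]
    - [0, 0, 0]
  slide:
    - [4, 1.2, 0]
    - [8, 2.4, 12]
    - [12, 3.5, 30]
    - [35, 11, 45]
    - [70, 22, 50]
    - [105, 33, 50]
    - [140, 44, 50]
    - [175, 55, 50]
    - [208, 66, 50]
    - [227, 72, 50]
  grip: [-1, -1, -0.56, -0.56, -0.56, -0.56, -0.56, -0.56, -0.56, -0.56]

```text
time: 8.33
tool_pos: [745.0, 50.7, 113.0]
tcp_rot: [3.142, -0.001, 0.289]
contact_force: [-0.1, -0.8, -1.1]
grip_width: 20.1
```

```bash
python3 -c "
from h import *
look('e')"
```

```text
8.3333 [[-190.6   -5.2  113. ]] [745.   50.7 113. ] [ 1.80e+02 -1.00e-01  1.66e+01] [-0.1 -0.8 -1.1]
scene [217 189  13  12 119] [-14.6  53.7  68. ] 78.2
scene [246 229   9  12  76] [-153.3   -7.1   68. ] 72.4
side [228 168  11  10  78] [-98.1  60.6  68. ] 73.4
side [255 170  12  13 110] [-17.   57.8  68. ] 80.1
side [205 183  11  10  82] [-151.9   -6.5   68. ] 73.6
side [220 197  13  13 121] [-96.4 -57.1  68. ] 80.1
wrist [241 233  32  26 580] [-159.7   -5.2   68. ] 71.0
```

View pics/e_side.png

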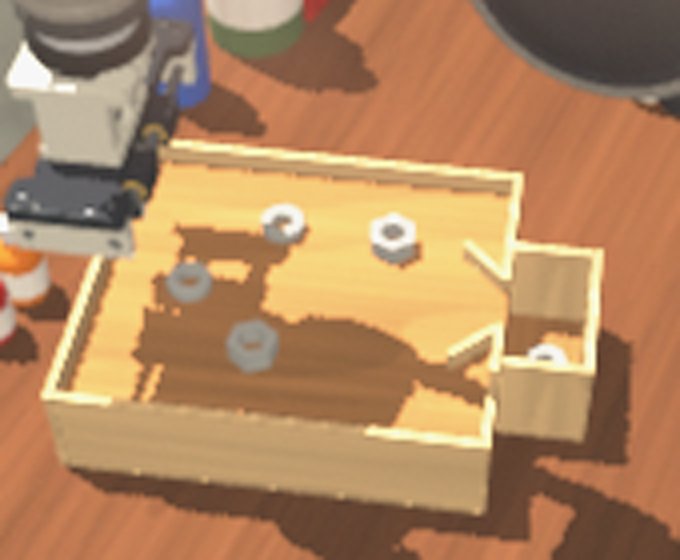

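View pics/e_scene.png

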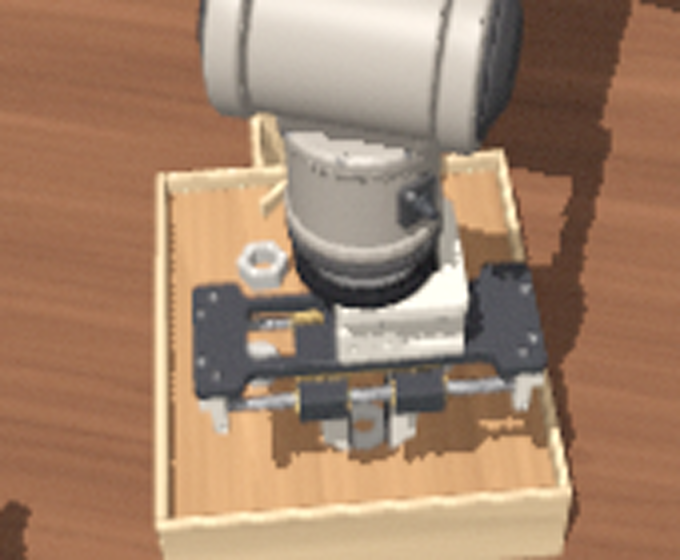

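Call:
servo_tool:
  angular:
    - [0, 0, 0]
    - [0, 0, 0]
    - [0, 0, 0]
    - [0, 0, 0]
    - [0, 0, 0]
    - [0, 0, 0]
  slide:
    - [0, 0, -6]
    - [0, 0, -20]
    - [0, 0, -33]
    - [0, 0, -43]
    - [0, 0, -49]
    - [0, 0, -49]
  grip: [-0.56, -0.56, -0.56, -0.56, -0.56, -0.56]

```text
time: 8.98
tool_pos: [741.0, 48.7, 62.5]
tcp_rot: [-3.14, 0.004, 0.288]
contact_force: [-0.1, 0.6, -0.5]
grip_width: 20.1
```

Call:
servo_tool:
  angular:
    - [0, 0, 0]
    - [0, 0, 0]
    - [0, 0, 0]
    - [0, 0, 0]
    - [0, 0, 0]
    - [0, 0, 0]
    - [0, 0, 0]
    - [0, 0, 0]
    - [0, 0, 0]
    - [0, 0, 0]
  slide:
    - [-4, -1.3, 0]
    - [-9, -2.9, 0]
    - [-17, -5.4, 0]
    - [-25.5, -8.1, 0]
    - [-34, -10.8, 0]
    - [-42.5, -13.5, 0]
    - [-51, -16.2, 0]
    - [-60, -19.1, 0]
    - [-69, -22, 0]
    - [-77, -24.5, 0]
  grip: [-0.56, -0.56, -0.56, -0.56, -0.56, -0.56, -0.56, -0.56, -0.56, -0.56]

```text
time: 9.82
tool_pos: [664.9, 24.1, 65.9]
tcp_rot: [3.141, -0.002, 0.288]
contact_force: [0.1, -0.5, 0.1]
grip_width: 19.8
```

```bash
python3 -c "
from h import *
look('f')"
```

```text
9.8167 [[-106.3   -2.5   65.9]] [664.9  24.1  65.9] [ 1.80e+02 -1.00e-01  1.65e+01] [ 0.1 -0.5  0.1]
scene [219 196  10   5  44] [-26.5  53.6  68. ] 77.2
scene [261 210  13  12 106] [-96.5 -59.6  68. ] 77.6
scene [243 212  14  12  62] [-97.8  -8.2  68. ] 79.1
scene [217 214  12  12  99] [-98.6  60.3  68. ] 72.5
side [256 170  11  13 107] [-16.6  57.8  68. ] 79.8
side [233 185   8  10  54] [-78.3  -2.6  68. ] 73.7
side [220 196  13  14 117] [-95.9 -55.9  68. ] 79.7
wrist [210 220  27  14 226] [-113.5  -21.8   68. ] 82.6
wrist [276 220  27  15 216] [-113.5   16.5   68. ] 82.7
wrist [332 223  46  19 336] [-112.5   58.4   68. ] 69.7
wrist [154 226  36   8 203] [-112.   -56.4   68. ] 70.8
wrist [240 244  34  15 433] [-96.7  -2.7  68. ] 70.0
```

View pics/f_side.png

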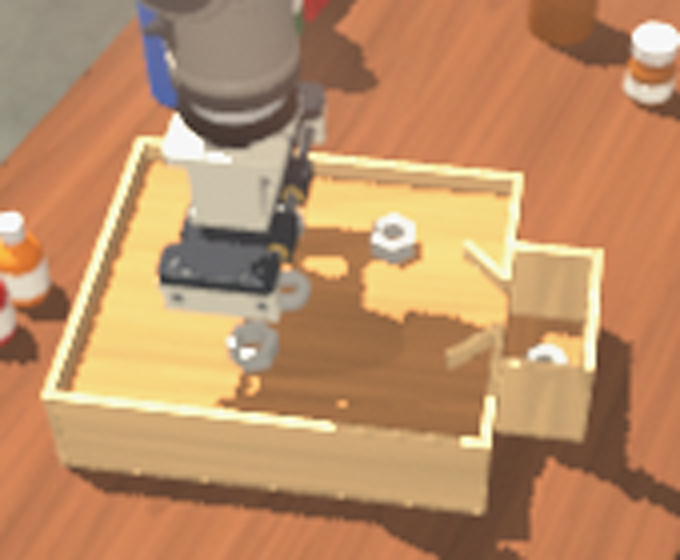

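View pics/f_w.png

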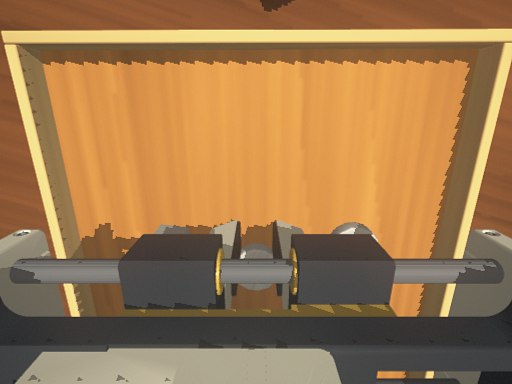

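Call:
servo_tool:
  angular:
    - [0, 0, 0]
    - [0, 0, 0]
    - [0, 0, 0]
    - [0, 0, 0]
    - [0, 0, 0]
    - [0, 0, 0]
    - [0, 0, 0]
    - [0, 0, 0]
    - [0, 0, 0]
    - [0, 0, 0]
  slide:
    - [-6, -1.9, -1]
    - [-14, -4.4, -1]
    - [-23, -7.3, -1]
    - [-32, -10.1, -1]
    - [-41, -13, -1]
    - [-50, -15.8, -1]
    - [-59, -18.7, -1]
    - [-68, -21.5, -1]
    - [-77, -24.4, -1]
    - [-86, -27.2, -1]
  grip: [-0.56, -0.56, -0.56, -0.56, -0.56, -0.56, -0.56, -0.56, -0.56, -0.56]

```text
time: 10.8
tool_pos: [579.5, -2.8, 64.2]
tcp_rot: [3.141, -0.002, 0.288]
contact_force: [0.6, 0.1, 1.5]
grip_width: 20.0
```

Call:
servo_tool:
  angular:
    - [0, 0, 0]
    - [0, 0, 0]
    - [0, 0, 0]
    - [0, 0, 0]
    - [0, 0, 0]
    - [0, 0, 0]
  slide:
    - [-9, -2.9, 0]
    - [-18, -5.7, 0]
    - [-27, -8.6, 0]
    - [-35, -11.1, 0]
    - [-41, -13, 0]
    - [-43.2, -13.7, 0]
  grip: [-0.56, -0.56, -0.56, -0.56, -0.56, -0.56]

```text
time: 11.3
tool_pos: [535.7, -16.7, 64.0]
tcp_rot: [3.141, -0.0, 0.288]
contact_force: [1.0, 0.7, 1.0]
grip_width: 20.0
```

```bash
python3 -c "
from h import *
look('g')"
```

```text
11.3 [[29.2 -0.1 64. ]] [535.7 -16.7  64. ] [180.   -0.   16.5] [1.  0.7 1. ]
scene [238 172  14  13  71] [42.2 -5.3 68. ] 77.6
scene [217 189  13  12 113] [-14.4  53.5  68. ] 77.7
scene [261 209  13  13 117] [-94.4 -58.6  68. ] 78.2
scene [217 214  12  12  98] [-98.6  60.1  68. ] 72.6
side [228 168  11  10  84] [-98.5  60.4  68. ] 73.4
side [255 170   9  12  53] [-24.8  60.2  68. ] 80.0
side [220 197  13  13 127] [-97.1 -55.   68. ] 78.9
wrist [  94    0   83   50 2344] [-90.6 -59.3  68. ] 76.3
wrist [ 343    0   69   44 1869] [-91.7  58.8  68. ] 70.3
wrist [ 318  140   67   59 2253] [-16.3  55.1  68. ] 76.2
wrist [210 220  27  16 257] [ 21.5 -19.3  68. ] 81.9
wrist [276 220  27  16 249] [21.6 18.8 68. ] 82.1
wrist [239 244  36  15 439] [37.8 -0.4 68. ] 70.2
```

View pics/g_w.png

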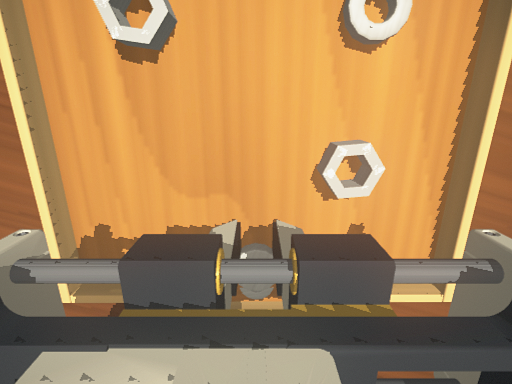

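Call:
servo_tool:
  angular:
    - [0, 0, 0]
    - [0, 0, 0]
    - [0, 0, 0]
    - [0, 0, 0]
    - [0, 0, 0]
    - [0, 0, 0]
    - [0, 0, 0]
    - [0, 0, 0]
    - [0, 0, 0]
  slide:
    - [0, 0, 0]
    - [0, 0, 0]
    - [-1, -0.3, 0]
    - [-4, -1.2, 0]
    - [-8, -2.4, 0]
    - [-13, -3.8, 0]
    - [-17.5, -5.2, 0]
    - [-21, -6.2, 0]
    - [-21, -6.2, 0]
  grip: [-1, -1, -1, -1, -1, -1, -1, -1, -1]

```text
time: 12.2
tool_pos: [514.3, -22.9, 63.8]
tcp_rot: [-3.141, 0.001, 0.288]
contact_force: [0.4, 0.0, 1.4]
grip_width: 0.5
```

Call:
servo_tool:
  angular:
    - [0, 0, 0]
    - [0, 0, 0]
    - [0, 0, 0]
    - [0, 0, 7]
    - [0, 0, 14]
    - [0, 0, 21]
    - [0, 0, 28]
    - [0, 0, 35]
    - [0, 0, 42]
    - [0, 0, 49]
  slide:
    - [4, 1.2, 0]
    - [8, 2.4, 12]
    - [12, 3.5, 30]
    - [35, -3, 45]
    - [60, -10, 50]
    - [85, -20, 50]
    - [110, -30, 50]
    - [135, -39, 50]
    - [155, -45, 50]
    - [171, -48.5, 50]
  grip: [-1, -1, -0.56, -0.56, -0.56, -0.56, -0.56, -0.56, -0.56, -0.56]

```text
time: 13.03
tool_pos: [687.8, -71.9, 113.3]
tcp_rot: [3.141, 0.0, 1.149]
contact_force: [0.9, -0.2, -0.2]
grip_width: 20.1
```

Call:
servo_tool:
  angular:
    - [0, 0, 7]
    - [0, 0, 14]
    - [0, 0, 21]
    - [0, 0, 28]
    - [0, 0, 35]
    - [0, 0, 41]
    - [0, 0, 41]
  slide:
    - [0, 0, 0]
    - [0, 0, 0]
    - [0, 0, 0]
    - [0, 0, 0]
    - [0, 0, 0]
    - [0, 0, 0]
    - [0, 0, 0]
  grip: [-0.56, -0.56, -0.56, -0.56, -0.56, -0.56, -0.56]

```text
time: 13.62
tool_pos: [686.3, -71.0, 113.4]
tcp_rot: [-3.141, -0.0, 1.863]
contact_force: [0.1, -1.1, 0.3]
grip_width: 20.3
```

```bash
python3 -c "
from h import *
look('i')"
```

```text
13.6167 [[-99.8  94.8 113.4]] [686.3 -71.  113.4] [-180.    -0.   106.7] [ 0.1 -1.1  0.3]
scene [220 189  10  13  97] [-15.3  50.8  68. ] 78.4
scene [261 209  13  13 122] [-94.5 -58.6  68. ] 77.8
scene [217 214  12  12  71] [-100.8   56.3   68. ] 72.1
side [229 168  10  10  78] [-98.   59.8  68. ] 74.1
side [256 171  11  12  99] [-17.1  56.6  68. ] 79.6
side [220 197  13  13 125] [-96.3 -55.3  68. ] 79.3
wrist [226   0  45  18 510] [-95.7 -46.7  68. ] 75.9
wrist [ 120  136   51   48 1386] [-15.7  53.7  68. ] 76.0
wrist [ 234  146   40   42 1027] [-98.2  59.3  68. ] 70.0
```

View pics/i_side.png

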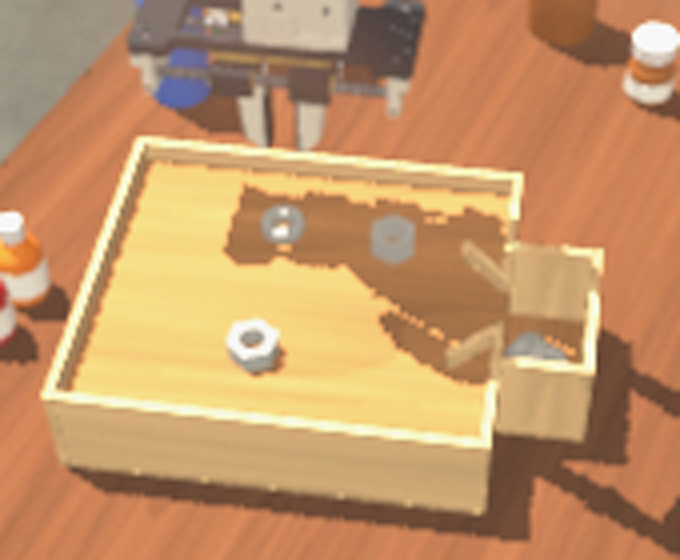

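View pics/i_w.png

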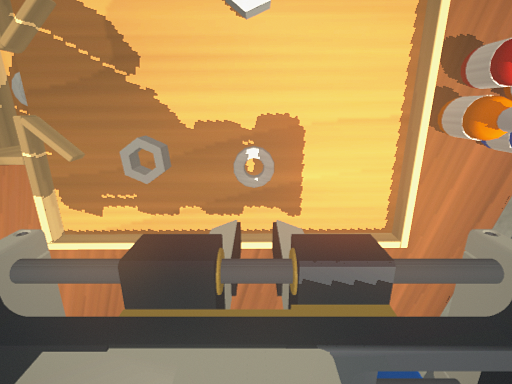

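Call:
servo_tool:
  angular:
    - [0, 0, 0]
    - [0, 0, 0]
    - [0, 0, 0]
    - [0, 0, 0]
    - [0, 0, 0]
    - [0, 0, 0]
  slide:
    - [-1, 0, -8]
    - [-1, 0, -22]
    - [-1, 0, -35]
    - [-1, 0, -44]
    - [-1, 0, -49.5]
    - [-1, 0, -49.5]
  grip: [-0.56, -0.56, -0.56, -0.56, -0.56, -0.56]

```text
time: 14.27
tool_pos: [684.3, -71.0, 62.4]
tcp_rot: [-3.139, -0.001, 1.858]
contact_force: [-0.5, -0.9, -0.1]
grip_width: 20.2
```

Call:
servo_tool:
  angular:
    - [0, 0, 0]
    - [0, 0, 0]
    - [0, 0, 0]
    - [0, 0, 0]
    - [0, 0, 0]
    - [0, 0, 0]
    - [0, 0, 0]
    - [0, 0, 0]
    - [0, 0, 0]
    - [0, 0, 0]
  slide:
    - [-1.4, 4.8, 0]
    - [-3.1, 10.5, 0]
    - [-5.4, 18.2, 0]
    - [-7.7, 26, 0]
    - [-10, 33.6, 0]
    - [-12.2, 41.2, 0]
    - [-14.5, 49, 0]
    - [-16.8, 56.6, 0]
    - [-18.9, 63.8, 0]
    - [-20.3, 68.5, 0]
  grip: [-0.56, -0.56, -0.56, -0.56, -0.56, -0.56, -0.56, -0.56, -0.56, -0.56]

```text
time: 15.1
tool_pos: [664.6, -1.5, 64.3]
tcp_rot: [3.141, -0.0, 1.859]
contact_force: [-0.2, -1.5, 0.7]
grip_width: 20.4
```

Call:
servo_tool:
  angular:
    - [0, 0, 0]
    - [0, 0, 0]
    - [0, 0, 0]
    - [0, 0, 0]
    - [0, 0, -7]
    - [0, 0, -14]
    - [0, 0, -21]
  slide:
    - [-0.4, 1.2, 0]
    - [-0.4, 1.2, 0]
    - [1.5, -5, 1]
    - [3, -10, 10]
    - [3, -10, 22]
    - [3, -10, 36]
    - [3, -10, 46]
  grip: [-0.56, -0.56, -0.56, -0.56, -0.56, -0.56, -0.56]

```text
time: 15.68
tool_pos: [668.5, -13.9, 111.9]
tcp_rot: [3.14, 0.0, 1.485]
contact_force: [0.0, 0.1, 1.0]
grip_width: 20.0
```

```bash
python3 -c "
from h import *
look('j')"
```

```text
15.6833 [[-99.   35.  111.9]] [668.5 -13.9 111.9] [179.9   0.   85.1] [0.  0.1 1. ]
scene [261 209  13  13 126] [-94.  -58.9  68. ] 77.9
scene [239 213  13  12  99] [-100.6   -0.7   68. ] 71.6
side [255 170  12  13 111] [-17.1  57.6  68. ] 79.2
side [223 183  12  11  90] [-98.6  -1.7  68. ] 74.0
side [220 197  13  13 125] [-96.5 -55.2  68. ] 79.5
wrist [ 176   70   51   52 1334] [-95.  -60.1  68. ] 75.4
wrist [ 218  148   41   41 1029] [-99.4  -2.3  68. ] 69.2
```

View pics/j_side.png

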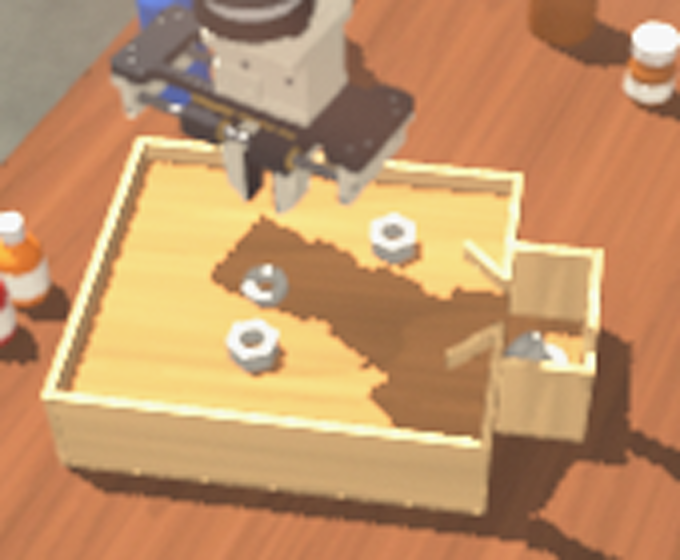

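View pics/j_w.png

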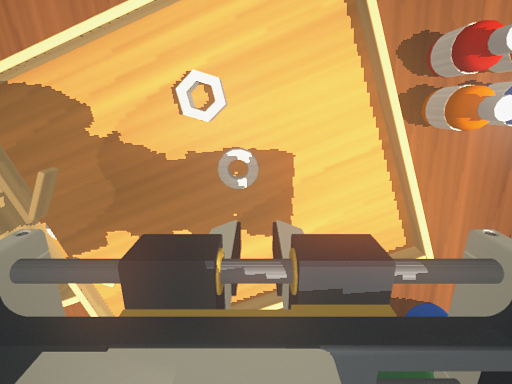

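Call:
servo_tool:
  angular:
    - [0, 0, -7]
    - [0, 0, -14]
    - [0, 0, -21]
    - [0, 0, -28]
    - [0, 0, -35]
    - [0, 0, -42]
    - [0, 0, -49]
    - [0, 0, -56]
    - [0, 0, -63]
    - [0, 0, -69]
  slide:
    - [3, 5, 0]
    - [6, 10, 0]
    - [9, 17, 0]
    - [12, 24, 0]
    - [16, 31, 0]
    - [20, 38, 0]
    - [23.4, 44.4, 0]
    - [23.4, 44.4, 0]
    - [23.4, 44.4, -4]
    - [23.4, 44.4, -12]
  grip: [-0.56, -0.56, -0.56, -0.56, -0.56, -0.56, -0.56, -0.56, -0.56, -0.56]

```text
time: 16.67
tool_pos: [691.5, 31.5, 98.0]
tcp_rot: [3.141, -0.0, 0.286]
contact_force: [0.6, -0.3, -0.0]
grip_width: 19.9
```

Call:
servo_tool:
  angular:
    - [0, 0, 0]
    - [0, 0, 0]
    - [0, 0, 0]
    - [0, 0, 0]
    - [0, 0, 0]
  slide:
    - [0, 0, -14]
    - [0, 0, -25]
    - [0, 0, -33]
    - [0, 0, -35.5]
    - [0, 0, -35.5]
  grip: [-0.56, -0.56, -0.56, -0.56, -0.56]

```text
time: 17.08
tool_pos: [690.7, 31.6, 61.6]
tcp_rot: [-3.141, 0.002, 0.289]
contact_force: [0.4, -0.4, -0.6]
grip_width: 20.0
```

```bash
python3 -c "
from h import *
look('k')"
```

```text
17.0833 [[-133.1   -2.4   61.6]] [690.7  31.6  61.6] [-1.80e+02  1.00e-01  1.66e+01] [ 0.4 -0.4 -0.6]
scene [217 189  13   9  81] [-8.7 53.4 68. ] 78.1
side [255 170  12  13 115] [-17.1  57.6  68. ] 79.7
side [224 184  11  10  81] [-98.4  -2.4  68. ] 73.7
side [220 197  13  13 122] [-96.3 -56.7  68. ] 79.7
wrist [210 221  27  17 277] [-141.4  -21.2   68. ] 81.3
wrist [277 221  26  19 263] [-141.4   16.2   68. ] 81.5
wrist [237 284  42  24 689] [-93.2  -2.2  68. ] 68.6
```

View pics/k_w.png

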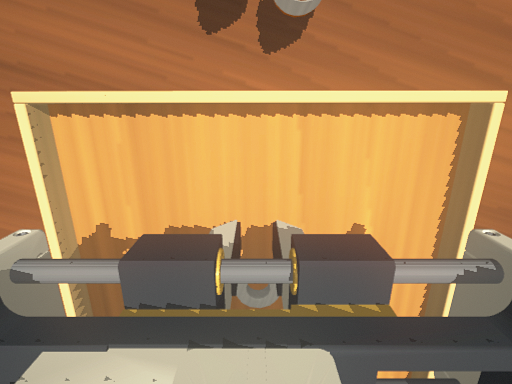

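Call:
servo_tool:
  angular:
    - [0, 0, 0]
    - [0, 0, 0]
    - [0, 0, 0]
    - [0, 0, 0]
    - [0, 0, 0]
    - [0, 0, 0]
    - [0, 0, 0]
    - [0, 0, 0]
    - [0, 0, 0]
    - [0, 0, 0]
  slide:
    - [-4, -1.2, 1]
    - [-9, -2.8, 1]
    - [-17, -5.3, 1]
    - [-25.5, -7.9, 1]
    - [-34, -10.6, 1]
    - [-43, -13.4, 1]
    - [-52, -16.2, 1]
    - [-61, -19, 1]
    - [-70, -21.8, 1]
    - [-79, -24.6, 1]
  grip: [-0.56, -0.56, -0.56, -0.56, -0.56, -0.56, -0.56, -0.56, -0.56, -0.56]

```text
time: 18.07
tool_pos: [611.7, 6.9, 64.3]
tcp_rot: [3.141, -0.001, 0.288]
contact_force: [1.2, 0.2, 0.4]
grip_width: 20.1
```

Call:
servo_tool:
  angular:
    - [0, 0, 0]
    - [0, 0, 0]
    - [0, 0, 0]
    - [0, 0, 0]
    - [0, 0, 0]
    - [0, 0, 0]
    - [0, 0, 0]
    - [0, 0, 0]
    - [0, 0, 0]
    - [0, 0, 0]
  slide:
    - [-9, -2.8, 0]
    - [-18, -5.6, 0]
    - [-27, -8.4, 0]
    - [-36, -11.2, 0]
    - [-45, -14, 0]
    - [-54, -16.8, 0]
    - [-62, -19.3, 0]
    - [-69, -21.5, 0]
    - [-74, -23.1, 0]
    - [-75.7, -23.6, 0]
  grip: [-0.56, -0.56, -0.56, -0.56, -0.56, -0.56, -0.56, -0.56, -0.56, -0.56]

```text
time: 18.9
tool_pos: [536.1, -16.7, 64.1]
tcp_rot: [3.141, -0.0, 0.288]
contact_force: [0.8, 0.2, 1.8]
grip_width: 20.2
```

```bash
python3 -c "
from h import *
look('l')"
```

```text
18.9 [[28.8  0.  64.1]] [536.1 -16.7  64.1] [180.   -0.   16.5] [0.8 0.2 1.8]
scene [233 173  19  14  89] [38.5 -0.9 68. ] 79.0
scene [217 189  13  13 116] [-14.4  53.4  68. ] 78.3
scene [261 209  13  13 124] [-94.7 -58.5  68. ] 77.8
side [255 170   9  12  52] [-25.3  60.9  68. ] 80.1
side [219 197  14  12 128] [-96.9 -54.8  68. ] 79.2
wrist [  94    0   82   51 2393] [-90.8 -59.4  68. ] 76.2
wrist [ 317  141   68   58 2164] [-15.9  55.5  68. ] 76.3
wrist [210 220  27  16 255] [ 21.1 -19.2  68. ] 82.2
wrist [276 220  27  16 244] [21.2 19.  68. ] 82.2
wrist [239 243  36  16 440] [37.4 -0.1 68. ] 70.2
```

View pics/l_w.png

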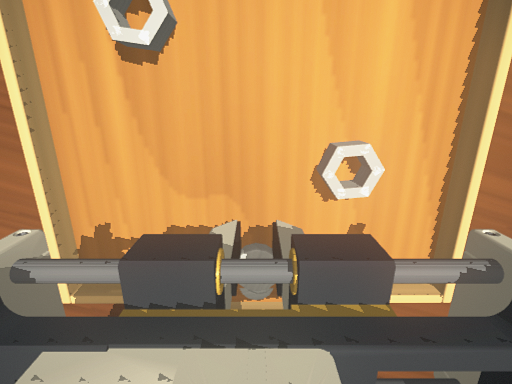

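View pics/l_side.png

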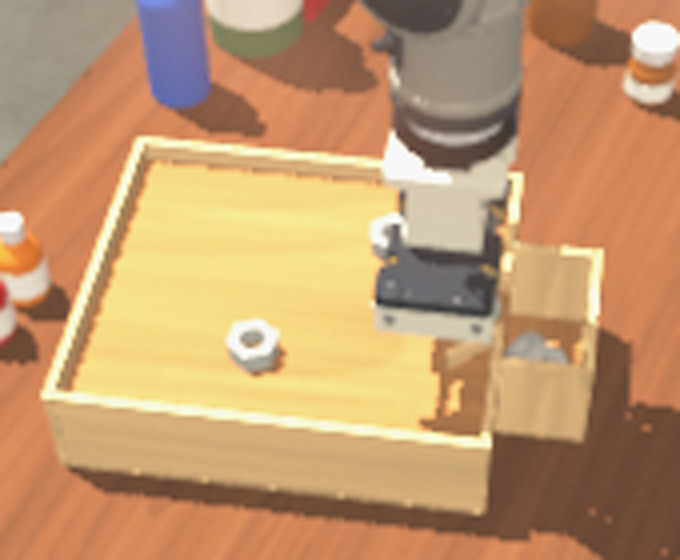

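Ring three is cradled and centred, so I run the same finish and then retreat over the deck.

Call:
servo_tool:
  angular:
    - [0, 0, 0]
    - [0, 0, 0]
    - [0, 0, 0]
    - [0, 0, 0]
    - [0, 0, 0]
    - [0, 0, 0]
    - [0, 0, 0]
    - [0, 0, 0]
    - [0, 0, 0]
  slide:
    - [0, 0, 0]
    - [0, 0, 0]
    - [-1, -0.3, 0]
    - [-4, -1.2, 0]
    - [-8, -2.4, 0]
    - [-13, -3.8, 0]
    - [-17.5, -5.2, 0]
    - [-21, -6.2, 0]
    - [-21, -6.2, 0]
  grip: [-1, -1, -1, -1, -1, -1, -1, -1, -1]

```text
time: 19.8
tool_pos: [514.7, -22.8, 63.8]
tcp_rot: [-3.141, 0.001, 0.288]
contact_force: [-0.8, 0.3, 0.0]
grip_width: 0.0
```

Call:
servo_tool:
  angular:
    - [0, 0, 0]
    - [0, 0, 0]
    - [0, 0, 0]
    - [0, 0, 0]
    - [0, 0, 0]
    - [0, 0, 0]
    - [0, 0, 0]
    - [0, 0, 0]
    - [0, 0, 0]
    - [0, 0, 0]
  slide:
    - [4, 1.2, 0]
    - [8, 2.4, 12]
    - [12, 3.5, 30]
    - [35, 11, 50]
    - [70, 22, 75]
    - [105, 33, 95]
    - [140, 44, 100]
    - [160, 48, 100]
    - [160, 48, 100]
    - [160, 48, 100]
  grip: [-1, -1, -1, -1, -1, -1, -1, -1, -1, -1]

```text
time: 20.63
tool_pos: [675.8, 25.8, 162.6]
tcp_rot: [-3.141, 0.001, 0.289]
contact_force: [-0.7, 0.4, 0.0]
grip_width: 0.7
```

```bash
python3 -c "
from h import *
look('m')
for n in ['side','scene']:
    c=bot.capture(n);B=(cloud(c)-BO)@BR.T;hsv=cv2.cvtColor(c['img'],cv2.COLOR_BGR2HSV)
    m=(B[...,0]>71)&(B[...,0]<127)&(abs(B[...,1])<50)&(hsv[...,1]<75)&(B[...,2]<75)
    print(n,m.sum(), np.percentile(B[m],[2,50,98],axis=0).round(1) if m.any() else '')
    if n=='side': cv2.imwrite('pics/m_slot.png',cv2.resize(c['img'][170:235,260:330],None,fx=8,fy=8,interpolation=cv2.INTER_CUBIC))
"
```

```text
20.6333 [[-117.3   -1.1  162.6]] [675.8  25.8 162.6] [-1.80e+02  1.00e-01  1.65e+01] [-0.7  0.4  0. ]
scene [217 191  13  11 103] [-16.7  53.9  68. ] 77.6
scene [261 209  13  13 126] [-94.7 -58.5  68. ] 78.0
side [255 170  12  13 114] [-17.4  58.3  68. ] 79.3
side [220 197  13  13 121] [-96.9 -55.5  68. ] 79.3
wrist [180 194  37  35 730] [-97.1 -59.1  68. ] 75.7
side 97 [[ 74.3 -11.3  13.5]
 [ 90.6   3.   35.2]
 [112.   14.9  48. ]]
scene 2 [[126.   39.7  74. ]
 [126.4  42.5  74.1]
 [126.7  45.4  74.2]]
```

View pics/m_side.png

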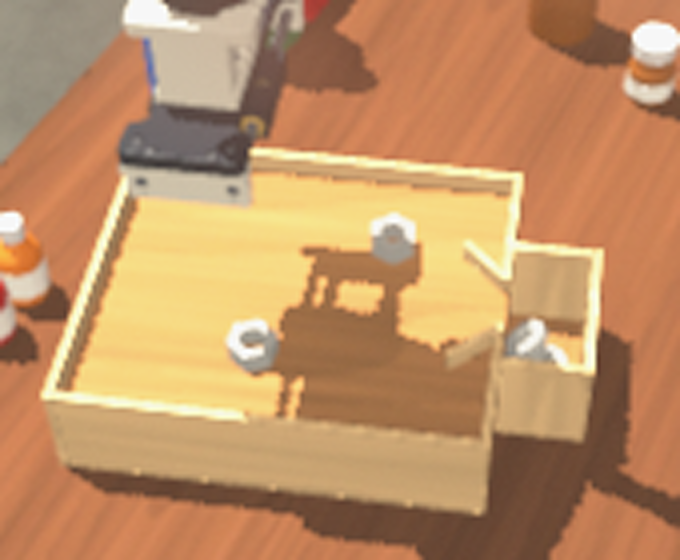

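View pics/m_slot.png

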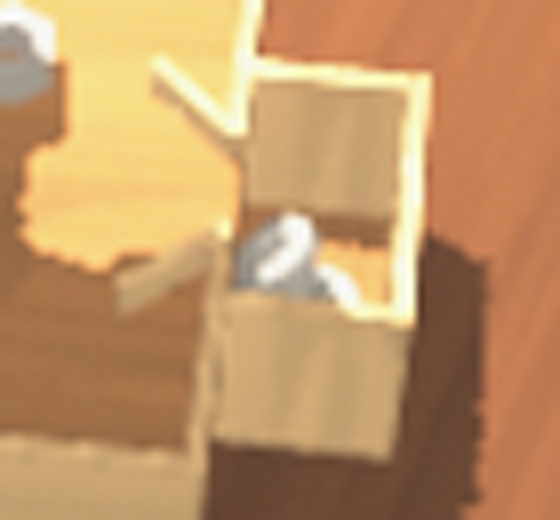

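View pics/m_scene.png

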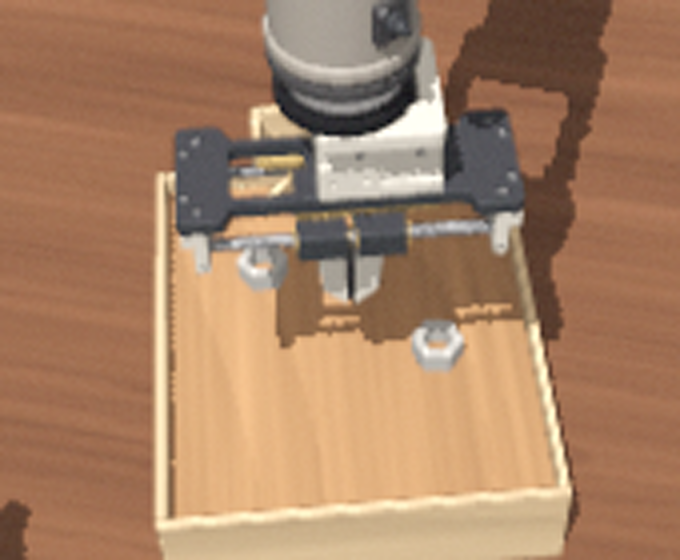

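Call:
servo_tool:
  angular:
    - [0, 0, 7]
    - [0, 0, 14]
    - [0, 0, 21]
    - [0, 0, 28]
    - [0, 0, 35]
    - [0, 0, 42]
    - [0, 0, 49]
    - [0, 0, 56]
    - [0, 0, 63]
    - [0, 0, 70]
  slide:
    - [-14, -14, 5]
    - [-28, -29, 10]
    - [-42, -44, 15]
    - [-56, -59, 20]
    - [-70, -74, 25]
    - [-84, -88, 30]
    - [-98, -103, 35]
    - [-112, -118, 40]
    - [-126, -132, 45]
    - [-141, -147, 50]
  grip: [-1, -1, -1, -1, -1, -1, -1, -1, -1, -1]

```text
time: 21.72
tool_pos: [533.3, -122.3, 214.4]
tcp_rot: [3.141, 0.0, 1.515]
contact_force: [0.7, 0.2, 0.5]
grip_width: 0.5
```

Call:
servo_tool:
  angular:
    - [0, 0, 7]
    - [0, 0, 14]
    - [0, 0, 20]
    - [0, 0, 20]
    - [0, 0, 20]
  slide:
    - [-15, -5, 0]
    - [-30, -8, 0]
    - [-40, -11, 0]
    - [-40, -11, 0]
    - [-40, -11, 0]
  grip: [-1, -1, -1, -1, -1]

```text
time: 22.13
tool_pos: [494.3, -132.8, 214.3]
tcp_rot: [3.141, 0.001, 1.854]
contact_force: [-0.4, 0.6, 0.7]
grip_width: 0.6
```

```bash
python3 -c "
from h import *
look('n')"
```

```text
22.1333 [[101.9  99.5 214.3]] [ 494.3 -132.8  214.3] [179.9   0.  106.3] [-0.4  0.6  0.7]
scene [217 189  13  13 113] [-14.5  53.6  68. ] 77.7
scene [261 209  13  13 127] [-94.5 -58.8  68. ] 77.8
side [255 170  12  13 113] [-17.1  57.8  68. ] 79.6
side [220 197  13  13 124] [-96.4 -54.8  68. ] 79.5
wrist [437   0  42  40 822] [-100.2  -60.6   68. ] 76.5
wrist [295  27  29  33 161] [ 47.6 -41.1  68. ] 76.6
wrist [351 122  29  32 475] [-19.4  54.1  68. ] 76.6
```

View pics/n_w.png

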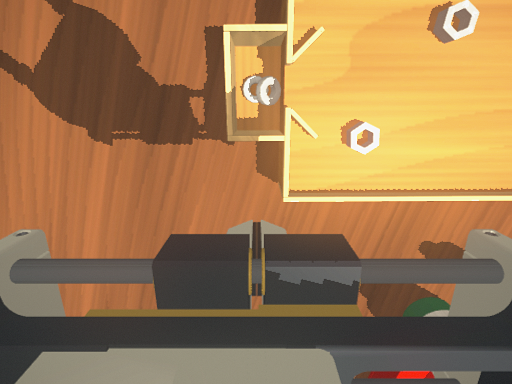

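View pics/n_scene.png

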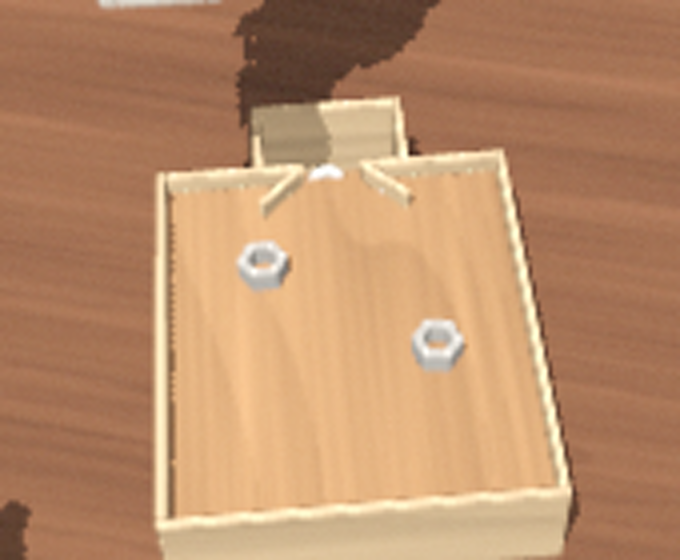

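```bash
python3 -c "
from h import *
o=bot.get_obs();c=bot.capture('wrist');B=(cloud(c,o)-BO)@BR.T
cv2.imwrite('pics/n_z.png',cv2.resize(c['img'][20:145,220:300],None,fx=4.5,fy=4.5,interpolation=cv2.INTER_CUBIC))
np.set_printoptions(linewidth=200)
for v in range(74,108,3): print(v,[tuple(B[v,u].round().astype(int)) for u in range(240,288,4)])
"
```

```text
74 [(np.int64(120), np.int64(-18), np.int64(6)), (np.int64(115), np.int64(-19), np.int64(6)), (np.int64(110), np.int64(-18), np.int64(6)), (np.int64(105), np.int64(-19), np.int64(5)), (np.int64(100), np.int64(-18), np.int64(6)), (np.int64(95), np.int64(-19), np.int64(4)), (np.int64(90), np.int64(-18), np.int64(7)), (np.int64(85), np.int64(-18), np.int64(6)), (np.int64(80), np.int64(-18), np.int64(6)), (np.int64(75), np.int64(-18), np.int64(6)), (np.int64(70), np.int64(-18), np.int64(5)), (np.int64(70), np.int64(-13), np.int64(53))]
77 [(np.int64(120), np.int64(-15), np.int64(5)), (np.int64(115), np.int64(-15), np.int64(5)), (np.int64(110), np.int64(-15), np.int64(5)), (np.int64(105), np.int64(-14), np.int64(15)), (np.int64(100), np.int64(-14), np.int64(15)), (np.int64(95), np.int64(-14), np.int64(14)), (np.int64(91), np.int64(-13), np.int64(26)), (np.int64(86), np.int64(-12), np.int64(38)), (np.int64(82), np.int64(-12), np.int64(37)), (np.int64(75), np.int64(-15), np.int64(5)), (np.int64(70), np.int64(-15), np.int64(4)), (np.int64(70), np.int64(-10), np.int64(54))]
80 [(np.int64(120)
[... 4584 characters left out ...]
p.int64(81), np.int64(17), np.int64(33)), (np.int64(75), np.int64(17), np.int64(5)), (np.int64(70), np.int64(17), np.int64(10)), (np.int64(70), np.int64(18), np.int64(59))]
107 [(np.int64(121), np.int64(21), np.int64(6)), (np.int64(116), np.int64(21), np.int64(5)), (np.int64(111), np.int64(21), np.int64(5)), (np.int64(105), np.int64(21), np.int64(7)), (np.int64(100), np.int64(21), np.int64(5)), (np.int64(95), np.int64(21), np.int64(6)), (np.int64(90), np.int64(21), np.int64(8)), (np.int64(85), np.int64(21), np.int64(5)), (np.int64(80), np.int64(21), np.int64(7)), (np.int64(74), np.int64(21), np.int64(5)), (np.int64(70), np.int64(21), np.int64(10)), (np.int64(69), np.int64(21), np.int64(59))]
```

View pics/n_z.png

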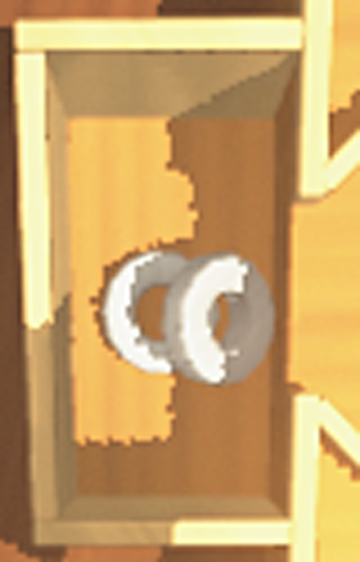

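```bash
python3 -c "
from plant import bot
print(bot.get_obs()['time'],bot.close_job())"
```

```text
the job is handed in; nothing more can be done
22.3333 None
```

All three rings are in the drop slot, and I handed the job in at 22.3 s. Nothing was pinched or lifted: I swept them one at a time with the fingertips about 20 mm apart as a cradle, then shut the fingers for the last push through the gate.

- **Rings:** The final wrist view and depth readings show one ring flat on the slot floor near box x 102 mm. A second is mostly hidden under the third. The third leans with its centre at about x 86, y 2, z 32 mm, so it is well below the 50 mm limit. None are left on the deck.
- **Nuts:** Both are still at about (-16, 56) and (-96, -57) mm in box coordinates, unmoved to within the 2–4 mm measuring error.
- **Forces:** Readings between moves stayed below about 2 N. I did not see peaks during the pushes.
- **Bystanders:** I did not re-measure these. The arm only worked over the box, clear of them.
- **Middle ring:** I could not measure its pose, because it lies beneath the third. With the deck otherwise empty and the slot walled in, it must be inside.
- **Camera disagreement:** The scene and side cameras differed by 2–4 mm on the nuts and by about 1 mm in height. That is close to their stated calibration.

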